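# Draw a dropped basket ring out from behind a splash guard

## Task

A basket's retaining ring has dropped behind the clear splash guard of the tablet tester, into the narrow drip channel beside the glass bath where no hand fits. Take the telescopic hook from its stand and with it, never with the fingers, draw the ring along the channel and out over the sill until it lies flat on the bench just in front of the channel's mouth, wholly off the tester. Feel for the floor slowly and press only lightly on floor, guard and glass, leave the things standing around alone, and at the end hang the hook back in its stand.

Things in the scene. Friction and masses are not known exactly. Their poses are not given: they have to be found in the camera images.
- mouth (a point): Mouth of the tester's drip channel: a point on the bench (z 0) where the sill begins, midway across the channel. x runs level into the channel, away from the robot; y across it to the guard; z up. Height of the grey floor along x: from 0 at x 0 it slopes up to 10 mm at x 30, level crest to x 36, down to 6 mm at x 48, then level at 6 mm.
- tester: The tablet tester, a bench machine that is held fast: grey base plate, glass bath, clear splash guard, white housing with slanted panel, 450 mm tall, beyond y -220 mm and x 70 mm, in the way of a low swing from the right. Same origin and axes as the mouth. The channel between guard and bath is 64 mm wide and 360 mm long, open above and at the mouth, closed at the far end.
- guard: Clear splash guard, an upright fixed sheet along the channel's left side: inner face at y +32 mm, from x 35 to x 365 mm, top edge 140 mm above the bench. Same origin and axes as the mouth.
- bath: Glass bath along the channel's right side: face at y -32 mm, from x 40 to x 360 mm, top with rim rings 162 mm above the bench. Same origin and axes as the mouth.
- ring_centre (a point): Centre (half-way up) of the dropped plain steel retaining ring: outer diameter 52 mm, bore 30 mm, 8 mm high, about 95 g, z along its axis. It lies flat on the channel floor, 78 to 150 mm in from the mouth.
- fork (a point): The hook's place in its steel stand (held fast): middle of a two-pronged fork, at the prongs' top, 235 mm above the bench. The slot is 15 mm wide and open towards this point's -x (about towards the robot), where the prongs end 24 mm out with upturned tips 4 mm high. The column is 62 mm off on the +x side, no higher than the fork.
- hook_grip (a point): Middle of the hook's upright square black handle, 20 x 20 mm, 76 mm tall (37 mm up, 39 mm down from here); axes along its sides and up. A collar 30 mm wide, its underside 45 mm below here, rests on the prongs: lift the hook 10 mm, then draw it out along the fork's -x; hang it back the same way. Mass 150 g.
- hook_stem (a point): Underside of the hook's collar, on its axis, where the stem leaves it: straight down, 9 mm thick, then a 6 mm steel rod, bent level at its end into a toe 6 mm thick that points along -x and reaches 15 mm from the rod's middle. Telescopic, locked as somebody left it: the toe's underside is anywhere from 165 to 205 mm below here. It slips only above 50 N.
- amber_bottle: Bystander: amber bottle with black cap, 64 mm wide, 115 mm tall; origin under its centre.
- dose_cup: Bystander: small clear cup, 40 mm wide, 45 mm tall; origin under its centre.
- basket_rack: Bystander: basket rack of two clear discs (88 mm) with six tubes between and a centre rod, 117 mm tall; origin under its centre.

How it is judged:
By the outcome, as a careful person would: the job done as asked, in the order asked, and still so for the second after the job is handed in, with the robot touching nothing.
It also fails if it takes over 67 s, if anything falls off the work surface, if the arm or the gripper's body presses on something with over 40 N, if the wrist force passes 120 N, or if a joint passes its speed limit or range.

## Robot

A 6-joint arm with a two-finger parallel gripper is mounted at the origin on the work surface. World frame = base frame: x ahead of the robot, y to its left, z up, the work surface at z = 0. Lengths are in m, angles in rad, forces in N, time in s.
With the tool pointing down it reaches from about 0.3 to 0.95 m from the base axis. Payload 3.1 kg.
Tool frame: the origin (TCP) lies between the finger pads; the fingertips stand 11 mm ahead of it and the grasp point (between the pads) lies 8 mm behind it (tips_ahead is the z of the fingertips in the tool frame, in m); z points along the fingers, y is the direction in which the jaws open and shut (so a half turn about z gives the same grasp; the last joint's range is limited). The gripper opens to 85 mm and grips with 20 to 120 N. Pads are 22 mm wide; open, the fingers measure 114 mm over their backs; the gripper's body (76 mm by 85 mm) begins 54 mm behind the grasp point. The pads swing forward as they close: fully open they stand 13 mm farther back than shut.
Start: joints at [1.045, 0.308, 1.634, -0, 1.2, -0.07], TCP at [0.275, 0.561, 0.217] pointing down, gripper open.
Joint ranges: [-3.06, 3.06], [-0.79, 1.96], [0.05, 2.63], [-1.19, 4.34], [0.05, 2.64], [-2.94, 2.94]. Speed limits (rad/s): [2.79, 2.79, 3.14, 3.14, 3.14, 3.14].

## Interface

Orientations are given as a 3x3 rotation matrix whose columns are the frame's x, y, z axes.
In Python, from cell import observe, get_image, close_job, cut_out, spot_point, tips_ahead gives the robot as it stands. The module is installed in compiled form; this text tells all that it offers.
- The arm moves only by the tool play_rows, never from a script. Its argument "plan" is a list of rows, each an object with "offset": the shift along the world's x, y, z in units of 30 mm (1.0 is 30 mm), a list of three; "dr": the turn, a rotation vector about the world's x, y, z in units of 8 degrees (1.0 is 8 degrees), a list of three; "hand": the opening, from 0 (shut) to 1 (fully open). A call has 1 to 10 rows; each row is the pose to reach, as a shift and turn from the pose measured when the call began; what a row does not reach only later rows make up. A row lasts 1/10 s, in which the tool goes at most 50 mm and 8.59 degrees, less where a joint would pass 70% of its speed; a pose out of reach is approached as far as the arm can. A call with a gripper value outside its range is refused whole. The fingers move at their own pace and stop on an object; "force" is the grip in N (left out, the last holds). Time passes only in rows, so rows that repeat a pose let the fingers close. It gives the time, the measured TCP pose, the force and the opening at its end, in the units of the state.
- observe(): the state, without advancing time (a new reading comes with each control period).
- get_image(name): name is "side" or "top"; returns a dict with "pixels" (420x560x3 uint8, red, green, blue), "K" (3x3 intrinsics, pixels), "R" (3x3) and "t" (3): a world point X has camera coordinates R X + t. Camera axes: x right, y down, z forward; pixel columns grow to the right and rows downward; lengths in m; the calibration is good to about 2 mm. A picture is of the moment at which its call begins. There is no depth.
- close_job(): hands the job in, once; it reports no verdict.
Trained networks look in the newest picture that a camera, given by its name, has taken for a name from the list of things; names that differ only in an ending like _2 or _b are one class to them, and where a whole thing is asked for, a point or a joint stands for the part that bears it (a point fixed in the world has none). Each returns a list of dicts, best first, with "conf" (0 to 1); they miss things now and then, are a little off and sometimes report something else, mostly with a low value. They report only what shows in the picture. A call takes as long as a camera call.
- cut_out(camera, label): "mask" (420x560 bool, what is visible of it) and "rect" ([centre column, centre row, width, height] in pixels, round what is visible of it).
- spot_point(camera, label): "centre" ([column, row] in pixels: a listed point, or the origin of a listed thing).
The state is a dict: "clock": time; "joint_pos": joint angles; "qd": joint speeds; "effort": joint torques, N m; "position": TCP position; "tcp_rot": TCP orientation; "ft_force": force on the tool from outside, world axes, zero at the start; "moment": the same for the moment, N m; "opening": opening from 0.0 (shut) to 1.0 (fully open).
Only numpy, scipy, OpenCV 4.12 (cv2) and the standard library are available. Lean on these libraries where they do the work, as an engineer would, in place of code of your own. Each camera call takes 0.05 s, during which the arm holds its last target.

## Working session

There is one attempt and no reset: what is moved stays moved. The work goes in short steps, Python scripts to look and compute and a tool call to move; the robot and the scene stay as the last step left them, time stands still between calls to the robot, and variables do not carry over. Pictures are saved under pics/ and viewed, and the job is handed in when it is done.

Besides the shell and the picture viewer there is one more tool, called as a command line: name --argument value ..., lists and objects as JSON in quotes. play_rows: Moves the arm, as the interface text tells. Its arguments: {"type":"object","properties":{"plan":{"type":"array"},"force":{"type":"number"}},"required":["plan"]}

```bash
mkdir -p pics
cat > h.py <<'E'
import numpy as np, cv2
from cell import *
def save(cam,name):
    im=get_image(cam); cv2.imwrite('pics/'+name,im['pixels'][:,:,::-1]); return im
E
python3 - <<'E'
from h import *
o=observe()
for k,v in o.items(): print(k,np.round(v,3).tolist())
print('tips_ahead',tips_ahead if not callable(tips_ahead) else tips_ahead())
for c in ['side','top']:
    im=save(c,c+'0.png')
    print(c,np.round(im['K'],1).tolist(),np.round(im['R'],4).tolist(),np.round(im['t'],4).tolist())
    np.savez(c+'.npz',K=im['K'],R=im['R'],t=im['t'])
    for l in ['mouth','tester','ring_centre','fork','hook_grip','hook_stem','amber_bottle','dose_cup','basket_rack','guard','bath']:
        print(l,[(np.round(d['centre'],1).tolist(),round(d['conf'],2)) for d in spot_point(c,l)][:3])
print(observe()['clock'])
E
```

```text
clock 0.0
joint_pos [1.045, 0.309, 1.635, 0.0, 1.2, -0.07]
qd [-0.001, -0.0, 0.001, 0.0, -0.003, -0.001]
effort [-0.001, -41.526, -27.666, -0.0, 0.01, 0.0]
position [0.275, 0.56, 0.215]
tcp_rot [[-0.898, 0.44, -0.001], [0.44, 0.898, -0.002], [0.0, -0.002, -1.0]]
ft_force [-0.073, -0.003, -0.472]
moment [-0.037, -0.023, -0.036]
opening 0.999
tips_ahead 0.011
side [[502.6, 0.0, 285.0], [0.0, 502.6, 192.6], [0.0, 0.0, 1.0]] [[0.9837, -0.1795, 0.0108], [-0.0883, -0.5344, -0.8406], [0.1567, 0.8259, -0.5416]] [-0.568, 0.2037, 1.1271]
mouth [([274.2, 295.8], 0.67)]
tester [([281.5, 298.0], 0.64)]
ring_centre []
fork [([244.4, 133.0], 0.79), ([224.1, 369.3], 0.28)]
hook_grip [([243.6, 117.8], 0.96)]
hook_stem [([248.9, 134.1], 0.89), ([227.7, 370.3], 0.5)]
amber_bottle [([319.2, 222.9], 0.82)]
dose_cup [([226.4, 374.0], 0.78)]
basket_rack [([310.9, 185.8], 0.73)]
guard []
bath []
top [[411.4, 0.0, 276.4], [0.0, 411.4, 213.5], [0.0, 0.0, 1.0]] [[-0.0052, -1.0, -0.0053], [-0.9979, 0.0055, -0.0652], [0.0652, 0.005, -0.9979]] [-0.0243, 0.5555, 1.0341]
mouth [([159.1, 228.1], 0.29)]
tester [([318.3, 220.9], 0.97)]
ring_centre [([311.3, 177.6], 0.67), ([154.2, 224.8], 0.18)]
fork [([162.9, 228.5], 0.71)]
hook_grip [([155.2, 223.3], 0.77)]
hook_stem [([161.8, 227.6], 0.57), ([314.0, 223.0], 0.38)]
amber_bottle [([224.8, 163.1], 0.78)]
dose_cup [([159.4, 228.1], 0.51)]
basket_rack [([149.2, 157.5], 0.62)]
guard []
bath []
1.2
```

View pics/side0.png

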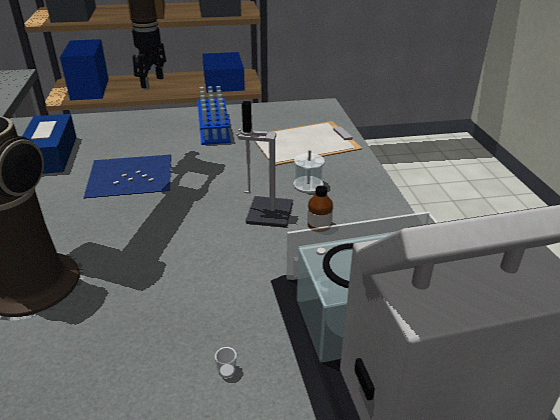

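View pics/top0.png

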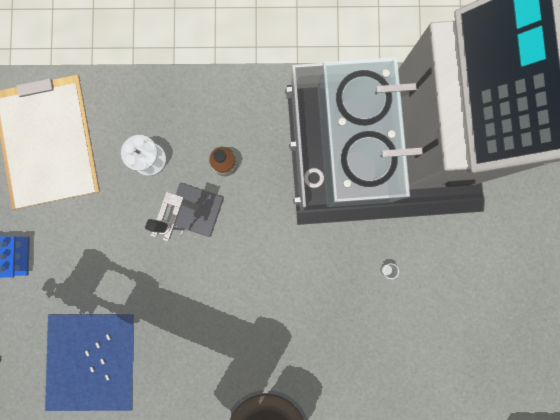

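```bash
cat >> h.py <<'E'
C={}
import os
for c in ['side','top']:
    if os.path.exists(c+'.npz'): C[c]=dict(np.load(c+'.npz'))
def ray(c,uv):
    m=C[c]; d=m['R'].T@np.linalg.inv(m['K'])@np.array([uv[0],uv[1],1.]); return -m['R'].T@m['t'],d
def atz(c,uv,z):
    o,d=ray(c,uv); return o+d*(z-o[2])/d[2]
def proj(c,X):
    m=C[c]; p=m['K']@(m['R']@np.array(X,float)+m['t']); return p[:2]/p[2]
def tri(a,b):
    o1,d1=ray('side',a);o2,d2=ray('top',b)
    d1/=np.linalg.norm(d1);d2/=np.linalg.norm(d2)
    s=np.linalg.lstsq(np.c_[d1,-d2],o2-o1,rcond=None)[0]
    p=o1+d1*s[0];q=o2+d2*s[1]
    return (p+q)/2,np.linalg.norm(p-q)
E
python3 - <<'E'
from h import *
T=lambda n,a,b:print(n,*[np.round(v,4) for v in tri(a,b)])
T('grip',(243.6,117.8),(155.2,223.3))
T('fork',(244.4,133),(162.9,228.5))
T('stem',(248.9,134.1),(161.8,227.6))
T('tester',(281.5,298),(318.3,220.9))
T('mouth',(274.2,295.8),(318.3,220.9))
print('ring',atz('top',(311.3,177.6),.010),atz('top',(315,178),.010))
print('mouth z0',atz('side',(281.5,298),0),atz('side',(274.2,295.8),0),atz('top',(318.3,220.9),0))
print('fork z',atz('top',(162.9,228.5),.235),atz('side',(244.4,133),.235))
print('stem z',atz('top',(161.8,227.6),.235),atz('side',(248.9,134.1),.235))
print('grip z',atz('top',(155.2,223.3),.28),atz('side',(243.6,117.8),.28))
for n,b,s in [('bottle',(224.8,163.1),(319.2,222.9)),('cup',(390,271),(226.4,374)),('rack',(149.2,157.5),(310.9,185.8))]:
    print(n,atz('top',b,0),atz('side',s,0))
t=cv2.imread('pics/top0.png'); s=cv2.imread('pics/side0.png')
cv2.imwrite('pics/t_hook.png',cv2.resize(t[170:270,110:240],None,fx=6,fy=6,interpolation=cv2.INTER_CUBIC))
cv2.imwrite('pics/t_ch.png',cv2.resize(t[50:235,270:430],None,fx=3.2,fy=3.2,interpolation=cv2.INTER_CUBIC)) 
cv2.imwrite('pics/s_hook.png',cv2.resize(s[95:235,215:345],None,fx=4.2,fy=4.2,interpolation=cv2.INTER_CUBIC))
cv2.imwrite('pics/s_ch.png',cv2.resize(s[205:345,260:400],None,fx=4.2,fy=4.2,interpolation=cv2.INTER_CUBIC))
E
```

```text
grip [0.5151 0.2061 0.275 ] 0.0117
fork [0.5107 0.2016 0.2362] 0.0026
stem [0.5174 0.2049 0.2309] 0.0069
tester [ 0.5408 -0.1368 -0.0024] 0.0078
mouth [ 0.5327 -0.1352  0.0048] 0.0077
ring [ 0.6486765  -0.11828334  0.01      ] [ 0.64757475 -0.12785389  0.01      ]
mouth z0 [ 0.544248   -0.13944649  0.        ] [ 0.52963127 -0.13012327  0.        ] [ 0.53674852 -0.13605488  0.        ]
fork z [0.51202356 0.20181214 0.235     ] [0.50965156 0.20415531 0.235     ]
stem z [0.51386021 0.2040695  0.235     ] [0.51993298 0.19627819 0.235     ]
grip z [0.52071695 0.20408448 0.28      ] [0.5082039  0.19539494 0.28      ]
bottle [0.68991977 0.10742464 0.        ] [0.69087744 0.11661328 0.        ]
cup [ 0.40664531 -0.31902841  0.        ] [ 0.40958071 -0.31528736  0.        ]
rack [0.70602411 0.30640162 0.        ] [0.71037484 0.30124113 0.        ]
```

View pics/t_hook.png

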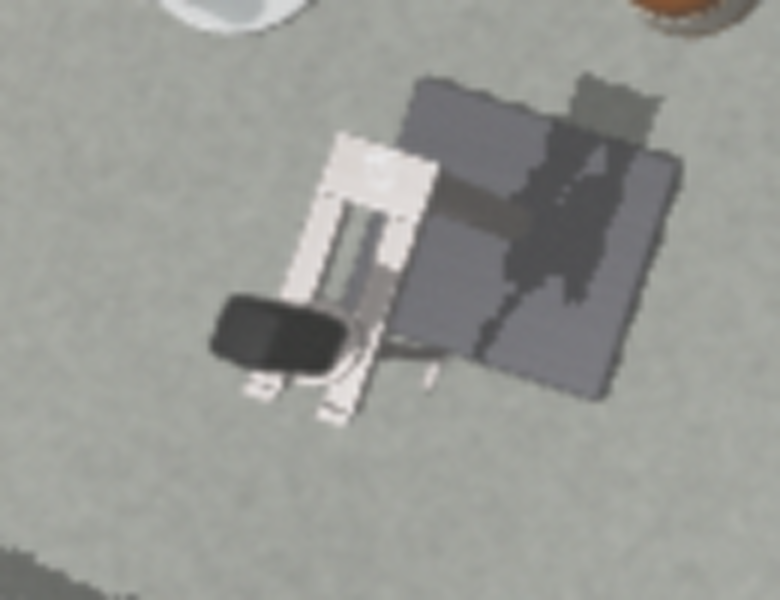

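View pics/t_ch.png

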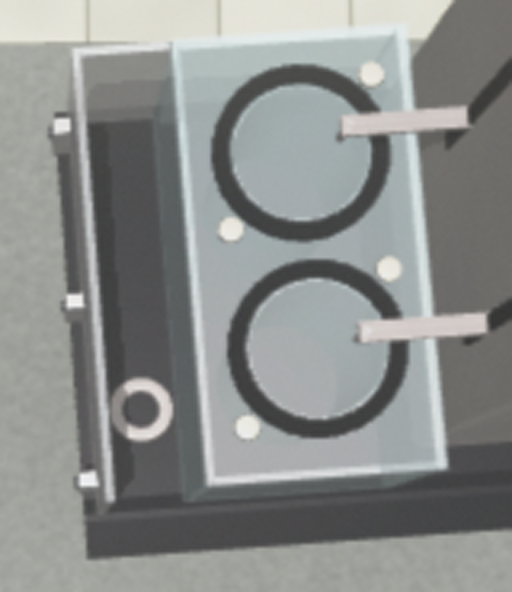

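View pics/s_hook.png

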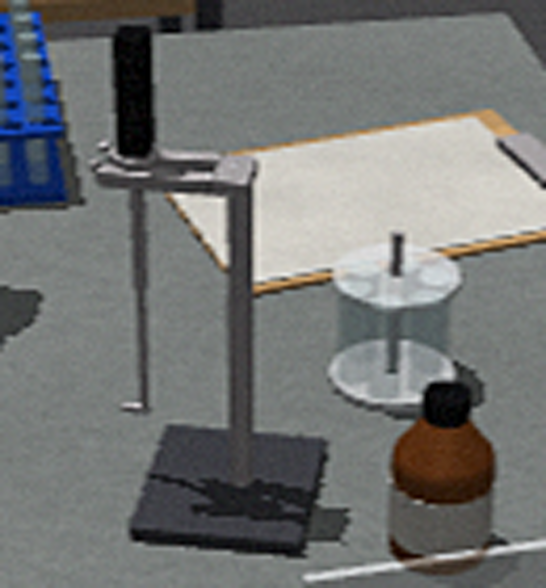

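View pics/s_ch.png

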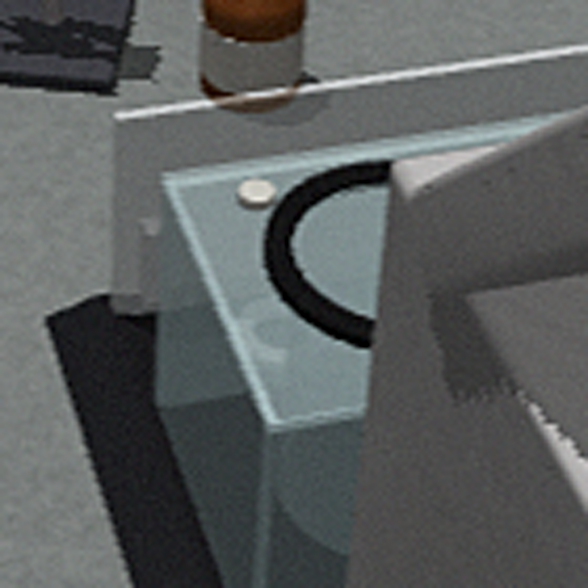

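```bash
cat > fit.py <<'E'
from h import *
from scipy.optimize import least_squares
t=lambda u,v:(270+u/3.2,50+v/3.2)
s=lambda u,v:(260+u/4.2,205+v/4.2)
# obs: cam, uv, tester-frame xyz
O=[('top',t(210,483),(40,-32,162)),('top',t(173,42),(360,-32,162)),('side',s(163,180),(40,-32,162)),
('side',s(115,115),(35,34,140)),('top',t(75,50),(365,33,140)),('top',t(107,500),(35,33,140))]
def W(p,q):
    c,n=np.cos(p[2]),np.sin(p[2]); q=np.array(q)/1000
    return np.array([p[0]+c*q[0]-n*q[1],p[1]+n*q[0]+c*q[1],q[2]])
r=lambda p:np.concatenate([proj(c,W(p,q))-uv for c,uv,q in O])
f=least_squares(r,[.54,-.136,0.0]); 
print(f.x,np.round(f.fun.reshape(-1,2),1))
p=f.x
# front edge of base
for uv in [(297.5,224),(483,210)]:
    X=atz('top',uv,0)-np.array([p[0],p[1],0]); c,n=np.cos(p[2]),np.sin(p[2]); print('base edge',np.round([c*X[0]+n*X[1],-n*X[0]+c*X[1]],4))
for uv in [(311.3,177.6),t(142,409)]:
    X=atz('top',uv,.014)-np.array([p[0],p[1],0]); print('ring',np.round([c*X[0]+n*X[1],-n*X[0]+c*X[1]],4))
m=cut_out('top','ring_centre'); print([(d['rect'],d['conf']) for d in m])
print('mouth frame proj top',proj('top',W(p,(0,0,0))),'side',proj('side',W(p,(0,0,0))))
# hook yaw: fork prongs. fork crop top scale6 off(110,170)
h=lambda u,v:(110+u/6,170+v/6)
for a,b in [((340,130),(247,385)),((437,160),(338,418))]:
    A=atz('top',h(*a),.235);B=atz('top',h(*b),.239); d=A-B; print('prong',A,B,np.arctan2(d[1],d[0]),np.linalg.norm(d[:2]))
# handle top vertices 
for q in [(230,295),(343,310),(213,360),(330,372)]: print(h(*q),atz('top',h(*q),.28+.037))
# side: toe & stem
k=lambda u,v:(215+u/4.2,95+v/4.2)
print('toe tip,rod bottom,stem top, handle top, mid',[np.round(k(*q),1) for q in [(122,407),(145,407),(138,190),(133,25),(134,90)]])
E
python3 fit.py
```

```text
[ 0.52988576 -0.13009144  0.07195752] [[ 0.   0.5]
 [-0.7 -2.3]
 [-1.2 -3.9]
 [-0.7  1.1]
 [ 0.7 -0.6]
 [ 2.4  0.5]]
base edge [0.0026 0.0481]
base edge [ 0.0016 -0.4349]
ring [0.1187 0.0036]
ring [ 0.1176 -0.0043]
[([314.1, 177.7, 21.8, 23.3], 0.62), ([421.8, 113.0, 270.7, 224.8], 0.32)]
mouth frame proj top [316.03331594 223.55301714] side [274.31214868 295.77580502]
prong [0.58708675 0.19508402 0.235     ] [0.50060422 0.22423269 0.239     ] -0.32508901746301894 0.09126265340820111
prong [0.57665093 0.1619752  0.235     ] [0.48937769 0.19347257 0.239     ] -0.3463567649003377 0.09278310358168318
(148.33333333333334, 219.16666666666666) [0.52676201 0.2056733  0.317     ]
(167.16666666666666, 221.66666666666666) [0.52199367 0.17108479 0.317     ]
(145.5, 230.0) [0.50696128 0.2105604  0.317     ]
(165.0, 232.0) [0.50311993 0.17481874 0.317     ]
toe tip,rod bottom,stem top, handle top, mid [array([244. , 191.9]), array([249.5, 191.9]), array([247.9, 140.2]), array([246.7, 101. ]), array([246.9, 116.4])]
```

```bash
cat > fit2.py <<'E'
from h import *
from scipy.optimize import least_squares
h=lambda u,v:(110+u/6,170+v/6)
k=lambda u,v:(215+u/4.2,95+v/4.2)
print('toe tri rodbottom',tri(k(145,407),h(440,352)),'tip',tri(k(122,407),h(430,388)))
# handle mask extents
for c in ['top','side']:
    d=cut_out(c,'hook_grip'); print(c,[(x['rect'],x['conf'],x['mask'].sum()) for x in d])
# axis fit in side+top of handle using dark pixels
for c,f,(a,b,e,g) in [('top','top0',(215,235,140,175)),('side','side0',(95,140,238,256))]:
    im=cv2.imread(f'pics/{f}.png').max(axis=2)
    m=im[a:b,e:g]<60; ys,xs=np.nonzero(m); print(c,m.sum(),xs.min()+e,xs.max()+e,ys.min()+a,ys.max()+a, xs.mean()+e,ys.mean()+a)
def corners(x,y,yaw,zc=.280):
    c,n=np.cos(yaw),np.sin(yaw);P=[]
    for a in(-.01,.01):
        for b in(-.01,.01):
            for z in(zc-.039,zc+.037): P.append((x+c*a-n*b,y+n*a+c*b,z))
    return P
def rm(x,y,yaw,c):
    p=np.array([proj(c,q) for q in corners(x,y,yaw)])
    hull=cv2.convexHull(((p+.5)*16).astype(np.int32))
    big=np.zeros((420*8,560*8),np.uint8); cv2.fillConvexPoly(big,cv2.convexHull(((p+.5)*8).astype(np.int32)),1)
    return cv2.resize(big.astype(np.float32),(560,420),interpolation=cv2.INTER_AREA)
masks={}
for c,f,(a,b,e,g) in [('top','top0',(215,235,140,175)),('side','side0',(95,140,238,256))]:
    im=cv2.imread(f'pics/{f}.png').max(axis=2); M=np.zeros((420,560),np.float32)
    M[a:b,e:g]=im[a:b,e:g]<70; masks[c]=M
from scipy.optimize import minimize
cost=lambda p:sum(np.abs(rm(p[0],p[1],p[2]*10,c)-masks[c]).sum() for c in masks)
best=min((minimize(cost,[.513,.2,y/10],method='Nelder-Mead',options=dict(initial_simplex=np.array([[.513,.2,y/10],[.518,.2,y/10],[.513,.205,y/10],[.513,.2,y/10+.015]]))) for y in(-.4,-.25,-.1,.1)),key=lambda r:r.fun)
print(best.x*[1,1,10],best.fun,[m.sum() for m in masks.values()])
for c in masks:
  b=best.x; print(c,np.abs(rm(b[0],b[1],b[2]*10,c)-masks[c]).sum())
E
python3 fit2.py
```

```text
toe tri rodbottom (array([0.5168923 , 0.20015383, 0.06286432]), np.float64(0.0006329646689551922)) tip (array([0.50247556, 0.20434136, 0.06171609]), np.float64(0.0010395484383888757))
top [([163.4, 225.8, 39.3, 15.5], 0.56, np.int64(322))]
side [([247.2, 147.1, 13.0, 89.1], 0.58, np.int64(482))]
top 60 155 165 223 230 160.36666666666667 226.9
side 310 238 255 99 139 246.6741935483871 116.3516129032258
[ 0.51575973  0.20299346 -0.01814138] 259.8125 [np.float32(110.0), np.float32(385.0)]
top 138.8125
side 121.0
```

play_rows --plan '[{"offset":[0,0,3],"dr":[0,0,0.3],"hand":1},{"offset":[1,-1.5,4.8],"dr":[0,0,0.6],"hand":1},{"offset":[2,-3,4.8],"dr":[0,0,1],"hand":1},{"offset":[3,-4.5,4.8],"dr":[0,0,1],"hand":1},{"offset":[4,-6,4.8],"dr":[0,0,1],"hand":1},{"offset":[5,-7.5,4.8],"dr":[0,0,1],"hand":1},{"offset":[6,-9,4.8],"dr":[0,0,1],"hand":1},{"offset":[7,-10.5,4.8],"dr":[0,0,1],"hand":1},{"offset":[8.05,-12,4.8],"dr":[0,0,1],"hand":1},{"offset":[8.05,-12,4.8],"dr":[0,0,1],"hand":1}]' --force 50

```text
clock: 2.35
position: [0.5073, 0.2142, 0.3609]
tcp_rot: [[-0.95, 0.311, 0.001], [0.311, 0.95, 0.0], [-0.001, 0.001, -1.0]]
ft_force: [1.0, 0.6, 0.2]
opening: 0.999
```

Run:
```python
from h import *
o=observe()
for k in ['clock','position','tcp_rot','ft_force','moment']: print(k,np.round(o[k],4).tolist())
t=save('top','t1.png')['pixels'];s=save('side','s1.png')['pixels']
a=cv2.resize(t[150:270,100:240],None,fx=4,fy=4,interpolation=2)[...,::-1]; b=cv2.resize(s[40:210,180:340],None,fx=3.5,fy=3.5,interpolation=2)[...,::-1]
cv2.imwrite('pics/t1c.png',a);cv2.imwrite('pics/s1c.png',b)
```

```text
clock 2.35
position [0.5073, 0.2142, 0.3609]
tcp_rot [[-0.9504, 0.3109, 0.0009], [0.3109, 0.9504, 0.0005], [-0.0007, 0.0007, -1.0]]
ft_force [1.0403, 0.581, 0.1991]
moment [0.0659, -0.069, 0.0231]
```

View pics/s1c.png

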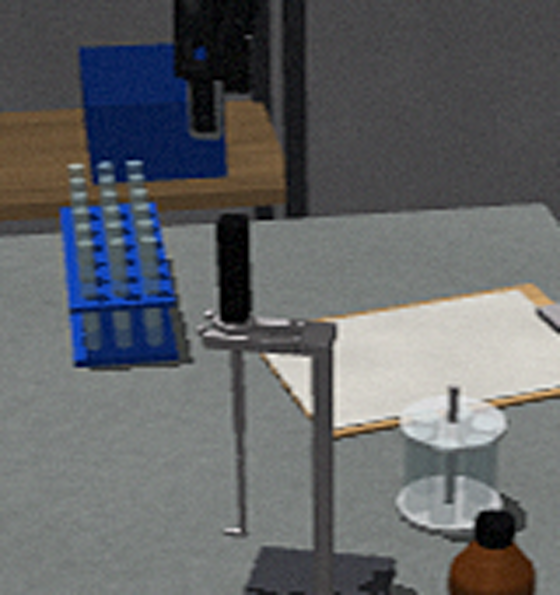

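View pics/t1c.png

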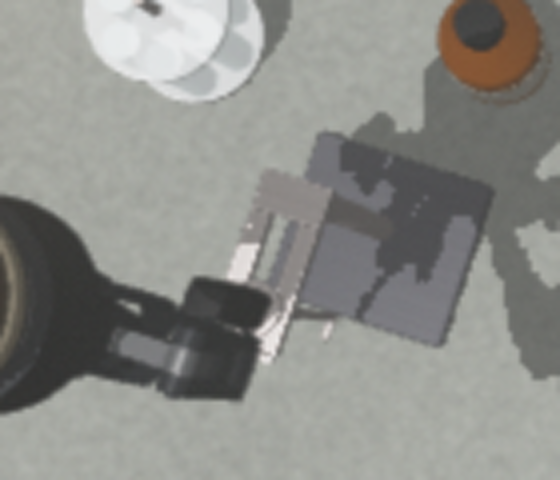

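play_rows --plan '[{"offset":[0.3,-0.45,0],"dr":[0,0,0],"hand":1},{"offset":[0.3,-0.45,0],"dr":[0,0,0],"hand":1}]'

```text
clock: 2.65
position: [0.5192, 0.196, 0.3605]
tcp_rot: [[-0.947, 0.32, 0.002], [0.32, 0.947, -0.003], [-0.003, -0.003, -1.0]]
ft_force: [-0.0, 0.4, 0.3]
opening: 1.002
```

```bash
cat > look.py <<'E'
import sys
from h import *
n=sys.argv[1]
o=observe()
for k in ['clock','position','ft_force','moment','opening']: print(k,np.round(o[k],4).tolist())
R=np.array(o['tcp_rot']); print('jaw deg',np.degrees(np.arctan2(R[1,1],R[0,1])), 'z',np.round(R[:,2],3))
x=list(map(int,sys.argv[2:]))  # side c0 r0 c1 r1 top c0 r0 c1 r1
out=[]
for i,c in enumerate(['side','top']):
    im=save(c,f'{c}_{n}.png')['pixels'][:,:,::-1]
    a,b,d,e=x[4*i:4*i+4]; f=min(395/(d-a),590/(e-b)); r=cv2.resize(im[b:e,a:d],None,fx=f,fy=f,interpolation=2)
    print(c,'scale',round(f,3)); out.append(cv2.copyMakeBorder(r,0,595-r.shape[0],0,398-r.shape[1],cv2.BORDER_CONSTANT))
cv2.imwrite(f'pics/{n}.png',np.hstack(out))
E
python3 look.py a 200 20 300 170 110 150 210 250
python3 - <<'E'
from h import *
o=observe(); p=np.array(o['position']);print(proj('side',p),proj('top',p))
E
```

```text
clock 2.65
position [0.5192, 0.196, 0.3605]
ft_force [-0.0161, 0.3623, 0.3284]
moment [-0.0367, -0.0338, -0.0053]
opening 1.0018
jaw deg 71.31499822671134 z [ 0.002 -0.003 -1.   ]
side scale 3.933
top scale 3.95
[246.55602153  85.42103211] [144.82943238 222.83119232]
```

View pics/a.png

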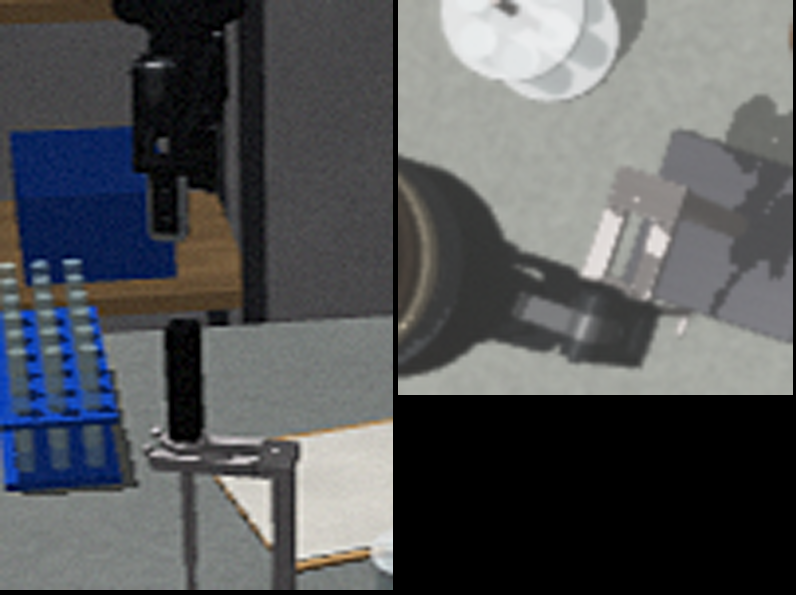

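play_rows --plan '[{"offset":[-0.08,0.15,-0.3],"dr":[0,0,0],"hand":1},{"offset":[-0.08,0.15,-0.8],"dr":[0,0,0],"hand":1},{"offset":[-0.08,0.15,-1.4],"dr":[0,0,0],"hand":1},{"offset":[-0.08,0.15,-2],"dr":[0,0,0],"hand":1},{"offset":[-0.08,0.15,-2.5],"dr":[0,0,0],"hand":1},{"offset":[-0.08,0.15,-2.8],"dr":[0,0,0],"hand":1},{"offset":[-0.08,0.15,-2.8],"dr":[0,0,0],"hand":1}]'

```text
clock: 3.45
position: [0.5143, 0.2023, 0.2742]
tcp_rot: [[-0.948, 0.318, -0.003], [0.318, 0.948, -0.003], [0.002, -0.004, -1.0]]
ft_force: [-0.1, 0.5, -0.5]
opening: 0.991
```

```bash
python3 look.py b 200 20 300 170 110 150 210 250
```

```text
clock 3.45
position [0.5143, 0.2023, 0.2742]
ft_force [-0.0772, 0.5095, -0.492]
moment [-0.0285, 0.0348, 0.0033]
opening 0.9912
jaw deg 71.4827381561479 z [-0.003 -0.003 -1.   ]
side scale 3.933
top scale 3.95
```

View pics/b.png

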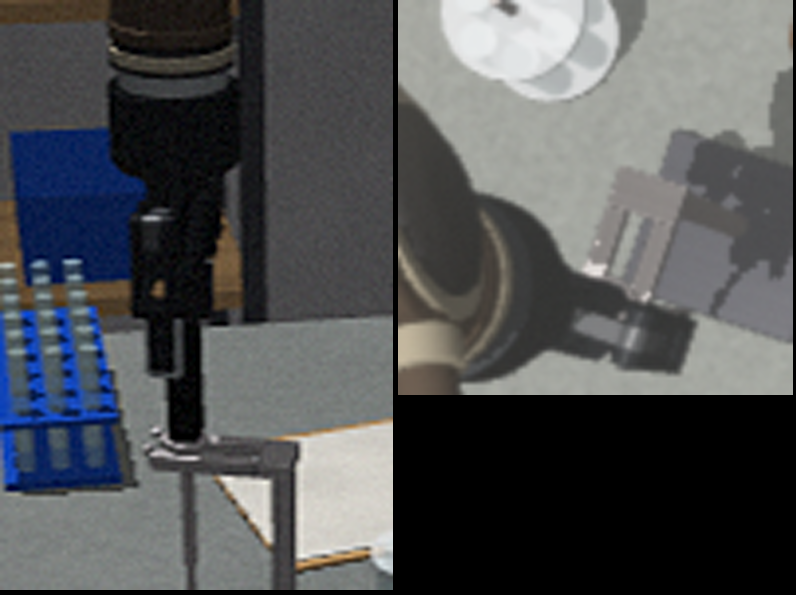

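Run:
```python
from h import *
for q in [(.5165,.2005,.28),(.5165,.2005,.317),(.5143,.2023,.28),(.4984,.155,.27)]: print(q,proj('side',q),proj('top',q))
```

```text
(0.5165, 0.2005, 0.28) [246.76631104 116.71395855] [157.03416641 225.48604022]
(0.5165, 0.2005, 0.317) [246.29601553 102.44414081] [151.07195827 224.75405336]
(0.5143, 0.2023, 0.28) [245.77992718 116.46935329] [156.08165758 226.63736265]
(0.4984, 0.155, 0.27) [241.51399244 129.0097145 ] [181.84558129 234.87507251]
```

play_rows --plan '[{"offset":[0.07,-0.06,0.07],"dr":[0,0,0],"hand":0.7},{"offset":[0.07,-0.06,0.07],"dr":[0,0,0],"hand":0.45},{"offset":[0.07,-0.06,0.07],"dr":[0,0,0],"hand":0.2},{"offset":[0.07,-0.06,0.07],"dr":[0,0,0],"hand":0.1},{"offset":[0.07,-0.06,0.07],"dr":[0,0,0],"hand":0},{"offset":[0.07,-0.06,0.07],"dr":[0,0,0],"hand":0},{"offset":[0.07,-0.06,0.07],"dr":[0,0,0],"hand":0},{"offset":[0.07,-0.06,0.07],"dr":[0,0,0],"hand":0}]' --force 60

```text
clock: 4.35
position: [0.5183, 0.2007, 0.2793]
tcp_rot: [[-0.948, 0.318, 0.002], [0.318, 0.948, -0.002], [-0.003, -0.001, -1.0]]
ft_force: [0.1, -0.8, 2.8]
opening: 0.225
```

```bash
python3 look.py c 200 50 300 200 110 150 210 250
```

```text
clock 4.35
position [0.5183, 0.2007, 0.2793]
ft_force [0.0904, -0.8348, 2.7802]
moment [-0.1172, 0.0053, -0.0189]
opening 0.2245
jaw deg 71.46155727877098 z [ 0.002 -0.002 -1.   ]
side scale 3.933
top scale 3.95
```

View pics/c.png

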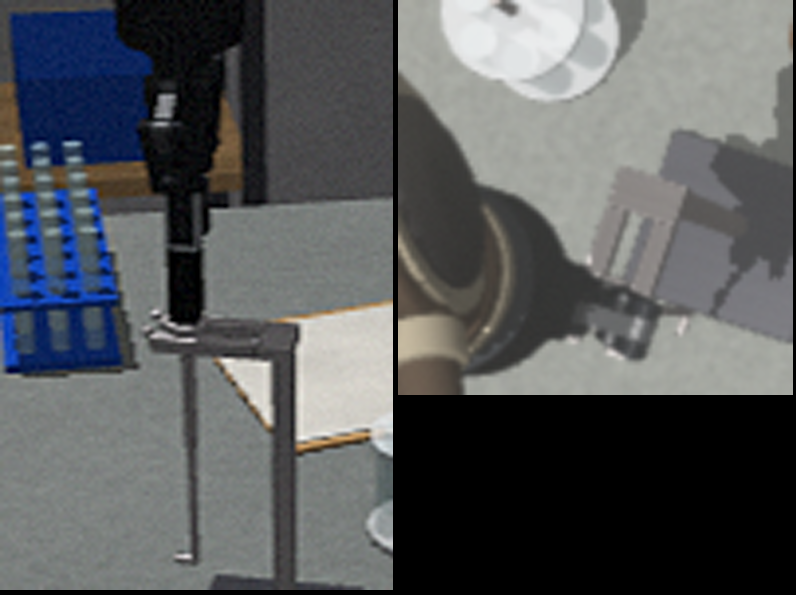

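play_rows --plan '[{"offset":[0,0,0.15],"dr":[0,0,0],"hand":0},{"offset":[0,0,0.3],"dr":[0,0,0],"hand":0},{"offset":[0,0,0.45],"dr":[0,0,0],"hand":0},{"offset":[0,0,0.45],"dr":[0,0,0],"hand":0},{"offset":[-0.3,0.1,0.45],"dr":[0,0,0],"hand":0},{"offset":[-0.8,0.27,0.45],"dr":[0,0,0],"hand":0},{"offset":[-1.4,0.47,0.45],"dr":[0,0,0],"hand":0},{"offset":[-2,0.67,0.45],"dr":[0,0,0],"hand":0},{"offset":[-2.6,0.8,0.6],"dr":[0,0,0],"hand":0},{"offset":[-2.6,0.8,0.6],"dr":[0,0,0],"hand":0}]'

```text
clock: 5.45
position: [0.4374, 0.2256, 0.2976]
tcp_rot: [[-0.949, 0.316, 0.002], [0.316, 0.949, -0.001], [-0.002, -0.001, -1.0]]
ft_force: [-0.1, 0.6, -0.9]
opening: 0.219
```

```bash
python3 look.py d 180 50 300 230 110 150 230 270
```

```text
clock 5.45
position [0.4374, 0.2256, 0.2976]
ft_force [-0.1002, 0.5966, -0.8514]
moment [0.0283, -0.0861, -0.0216]
opening 0.2193
jaw deg 71.59059530527416 z [ 0.002 -0.001 -1.   ]
side scale 3.278
top scale 3.292
```

View pics/d.png

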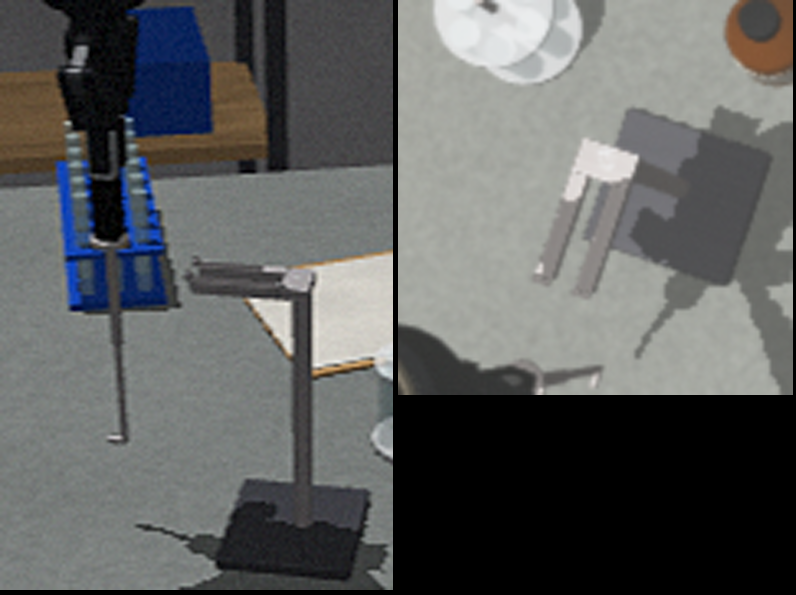

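Run:
```python
import cv2,numpy as np
t=cv2.imread('pics/top_d.png');s=cv2.imread('pics/side_d.png')
a=cv2.resize(t[235:285,135:185],None,fx=8,fy=8,interpolation=2);b=cv2.resize(s[155:205,195:245],None,fx=8,fy=8,interpolation=2)
c=cv2.resize(t[185:245,140:190],None,fx=8,fy=8,interpolation=2)
cv2.imwrite('pics/dz.png',np.hstack([a,b]));cv2.imwrite('pics/dfork.png',c)
```

```text
(no output)
```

View pics/dz.png

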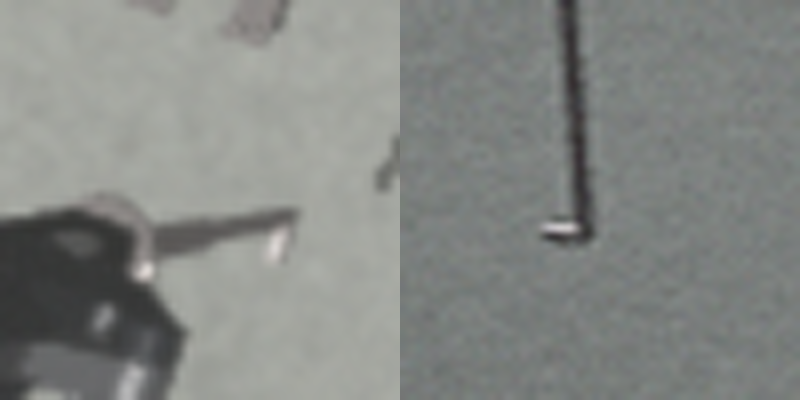

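View pics/dfork.png

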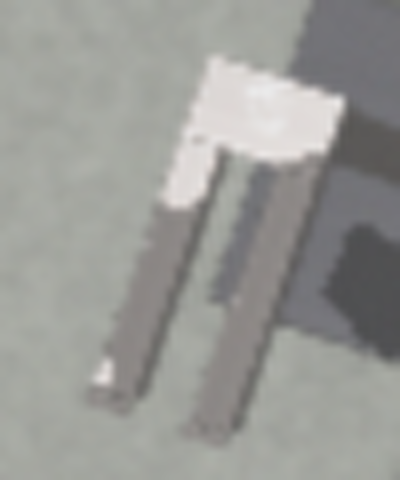

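Run:
```python
from h import *
d=lambda u,v,o:(o[0]+u/8,o[1]+v/8)
P=np.array([.4374,.2256,.2976])
a,r=tri(d(183,231,(195,155)),d(286,222,(135,235)));print('rod',a,r,a-P)
b,r=tri(d(142,231,(195,155)),d(272,259,(135,235)));print('tip',b,r,b-P,'yaw',np.degrees(np.arctan2(*(a-b)[1::-1])))
o=(140,185)
for n,u in [('Lend',(110,405)),('Rend',(212,436)),('Lroot',(222,153)),('Rroot',(275,165)),('backL',(213,55)),('backR',(345,97)),('Linner end',(135,408)),('Rinner end',(190,432))]:
    print(n,atz('top',d(*u,o),.239 if 'end' in n else .235).round(4))
print('col collar now',proj('top',P-[0,0,.0443]),proj('side',P-[0,0,.0443]))
```

```text
rod [0.43543426 0.2252672  0.08090435] 0.001309706848268614 [-0.00196574 -0.0003328  -0.21669565]
tip [0.42321309 0.2298568  0.07930277] 0.001009058168587631 [-0.01418691  0.0042568  -0.21829723] yaw -20.58340292100999
Lend [0.4976 0.219  0.239 ]
Rend [0.4897 0.1931 0.239 ]
Lroot [0.5616 0.1926 0.235 ]
Rroot [0.5584 0.179  0.235 ]
backL [0.5867 0.1952 0.235 ]
backR [0.5757 0.1614 0.235 ]
Linner end [0.4969 0.2127 0.239 ]
Rinner end [0.4907 0.1987 0.239 ]
col collar now [147.76212936 266.15406691] [214.11358265 124.57026357]
```

play_rows --plan '[{"offset":[0,-0.3,1],"dr":[0,0,0],"hand":0},{"offset":[0,-1,2.2],"dr":[0,0,0.3],"hand":0},{"offset":[0,-2.2,3.4],"dr":[0,0,0.7],"hand":0},{"offset":[0.1,-3.6,4.4],"dr":[0,0,1.1],"hand":0},{"offset":[0.6,-5,4.4],"dr":[0,0,1.5],"hand":0},{"offset":[1.6,-6.2,4.4],"dr":[0,0,1.9],"hand":0},{"offset":[2.8,-7.2,4.4],"dr":[0,0,2.3],"hand":0},{"offset":[4,-8.2,4.4],"dr":[0,0,2.6],"hand":0},{"offset":[5,-9.2,4.4],"dr":[0,0,2.8],"hand":0},{"offset":[5.6,-10,4.4],"dr":[0,0,2.8],"hand":0}]'

```text
clock: 6.55
position: [0.6098, -0.0776, 0.4282]
tcp_rot: [[-0.998, -0.067, 0.004], [-0.067, 0.998, -0.001], [-0.004, -0.001, -1.0]]
ft_force: [-0.8, 1.2, -2.6]
opening: 0.22
```

```bash
python3 look.py e 180 50 400 345 260 50 400 250
cat > ring.py <<'E'
from h import *
t=cv2.imread('pics/top0.png')
g=cv2.resize(t[160:196,296:332],None,fx=16,fy=16,interpolation=2); cv2.imwrite('pics/ringz.png',g)
g1=t[160:196,296:332].mean(axis=2); ys,xs=np.nonzero(g1>150); print(len(xs),xs.min()+296,xs.max()+296,ys.min()+160,ys.max()+160,xs.mean()+296,ys.mean()+160)
E
python3 ring.py
```

```text
clock 6.55
position [0.6098, -0.0776, 0.4282]
ft_force [-0.7693, 1.1959, -2.6343]
moment [0.0098, 0.0117, 0.0444]
opening 0.2199
jaw deg 93.85946185913092 z [ 0.004 -0.001 -1.   ]
side scale 1.795
top scale 2.821
237 300 331 160 195 310.8396624472574 177.26582278481013
```

View pics/e.png

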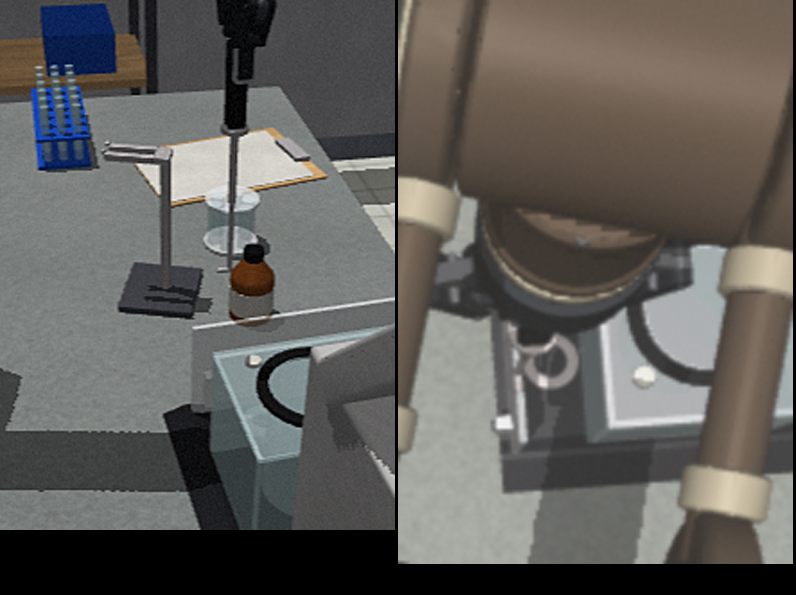

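View pics/ringz.png

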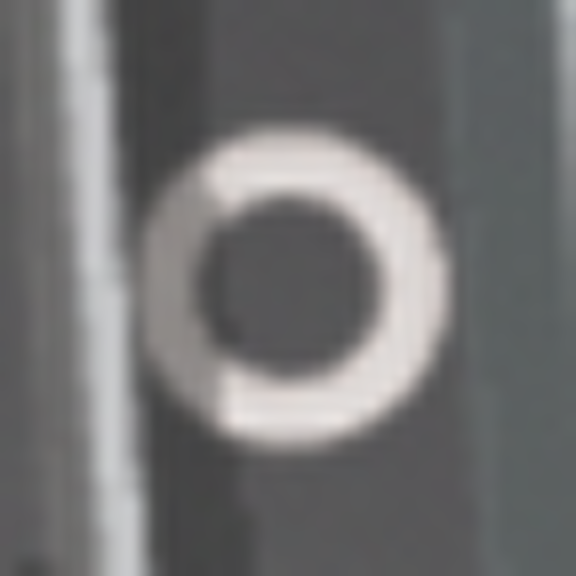

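```bash
cat >> h.py <<'E'
PM=np.array([.5299,-.1301,.0720])
def toch(X):
    c,n=np.cos(PM[2]),np.sin(PM[2]);d=np.array(X)-[PM[0],PM[1],0];return np.array([c*d[0]+n*d[1],-n*d[0]+c*d[1],d[2]])
def tow(q):
    c,n=np.cos(PM[2]),np.sin(PM[2]);return np.array([PM[0]+c*q[0]-n*q[1],PM[1]+n*q[0]+c*q[1],q[2]])
E
python3 - <<'E'
from h import *
X=atz('top',(313.9,177.1),.014);print(X,toch(X),tow([toch(X)[0]+.006,toch(X)[1],0]))
# walls at z 6mm floor: in zoom right at row 290: floor/bath edge ~ col 460-480; left guard inner 
for u in [(465,290),(130,290),(112,290)]:
    for z in (.006,.14): print(u,z,toch(atz('top',(296+u[0]/16-.5,160+u[1]/16-.5),z)))
E
```

```text
[ 0.64932495 -0.12468179  0.014     ] [ 0.11950531 -0.003187    0.014     ] [ 0.65530941 -0.12425017  0.        ]
(465, 290) 0.006 [ 0.11715542 -0.03148919  0.006     ]
(465, 290) 0.14 [ 0.0978255  -0.01484634  0.14      ]
(130, 290) 0.006 [0.12139539 0.02277416 0.006     ]
(130, 290) 0.14 [0.10153049 0.03257029 0.14      ]
(112, 290) 0.006 [0.12162328 0.02569064 0.006     ]
(112, 290) 0.14 [0.10172962 0.03511878 0.14      ]
```

play_rows --plan '[{"offset":[0.8,-0.8,0],"dr":[0,0,0],"hand":0},{"offset":[1.57,-1.52,0],"dr":[0,0,0],"hand":0},{"offset":[1.57,-1.52,0],"dr":[0,0,0],"hand":0},{"offset":[1.57,-1.52,0],"dr":[0,0,0],"hand":0}]'

```text
clock: 7.05
position: [0.6567, -0.1246, 0.4261]
tcp_rot: [[-0.998, -0.063, 0.0], [-0.063, 0.998, -0.001], [-0.0, -0.001, -1.0]]
ft_force: [-0.6, 0.2, -0.5]
opening: 0.217
```

```bash
python3 look.py f 240 100 400 345 270 130 370 250
```

```text
clock 7.05
position [0.6567, -0.1246, 0.4261]
ft_force [-0.5853, 0.2451, -0.5232]
moment [-0.0321, 0.0062, -0.0175]
opening 0.217
jaw deg 93.63234950740234 z [ 0.    -0.001 -1.   ]
side scale 2.408
top scale 3.95
```

View pics/f.png

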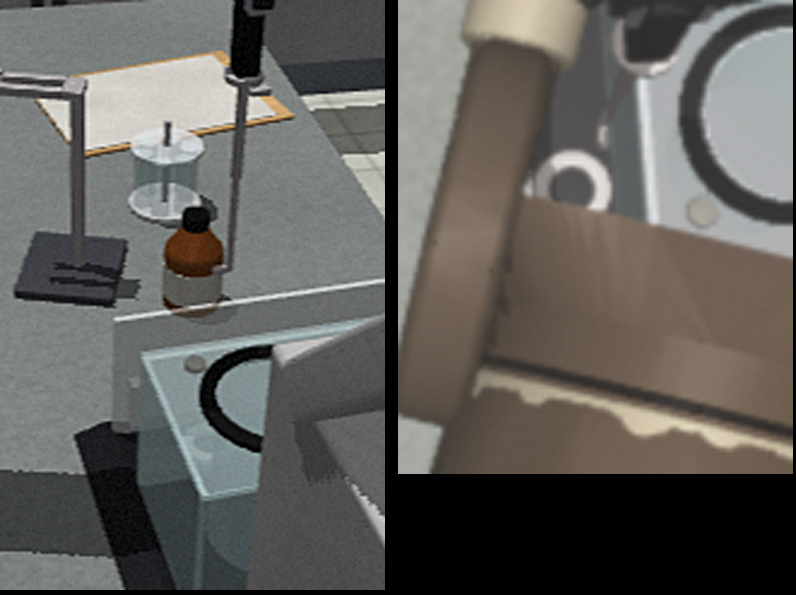

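Run:
```python
import cv2,numpy as np
t=cv2.imread('pics/top_f.png');s=cv2.imread('pics/side_f.png')
a=cv2.resize(t[140:190,300:350],None,fx=8,fy=8,interpolation=2);b=cv2.resize(s[185:235,310:360],None,fx=8,fy=8,interpolation=2)
cv2.imwrite('pics/fz.png',np.hstack([a,b]))
```

```text
(no output)
```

View pics/fz.png

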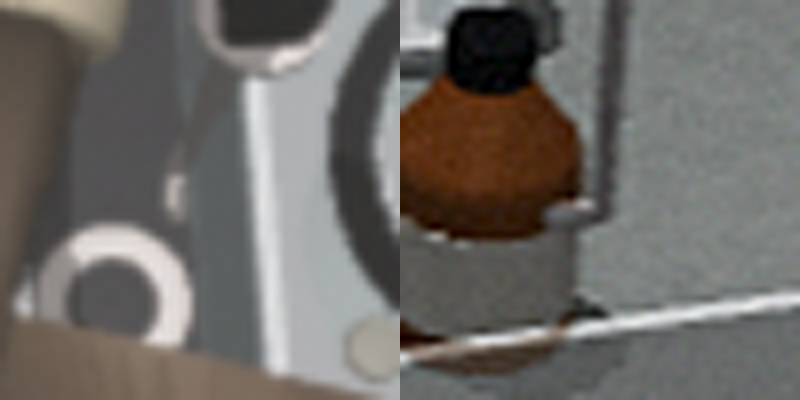

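Run:
```python
from h import *
d=lambda u,v,o:(o[0]+u/8-.4,o[1]+v/8-.4)
P=np.array([.6567,-.1246,.4261])
a,r=tri(d(204,212,(310,185)),d(172,172,(300,140)));print('rod',a,r,a-P,toch(a))
b,r=tri(d(150,213,(310,185)),d(177,220,(300,140)));print('tip',b,r,b-P,toch(b),'yaw',np.degrees(np.arctan2(*(a-b)[1::-1])))
```

```text
rod [ 0.65450188 -0.12354664  0.20737792] 0.0020360052528414457 [-0.00219812  0.00105336 -0.21872208] [ 0.12475048 -0.0024272   0.20737792]
tip [ 0.64073145 -0.12438428  0.2093552 ] 0.0008243878174648681 [-1.59685524e-02  2.15719958e-04 -2.16744799e-01] [ 0.11095547 -0.00227206  0.2093552 ] yaw 3.4809673011123397
```

play_rows --plan '[{"offset":[0.02,0,-0.6],"dr":[0,0,0],"hand":0},{"offset":[0.02,0,-1.5],"dr":[0,0,0],"hand":0},{"offset":[0.02,0,-2.4],"dr":[0,0,0],"hand":0},{"offset":[0.02,0,-3.3],"dr":[0,0,0],"hand":0},{"offset":[0.02,0,-4.2],"dr":[0,0,0],"hand":0},{"offset":[0.02,0,-5],"dr":[0,0,0],"hand":0},{"offset":[0.02,0,-5.5],"dr":[0,0,0],"hand":0},{"offset":[0.02,0,-5.7],"dr":[0,0,0],"hand":0},{"offset":[0.02,0,-5.7],"dr":[0,0,0],"hand":0},{"offset":[0.02,0,-5.7],"dr":[0,0,0],"hand":0}]'

```text
clock: 8.15
position: [0.6579, -0.1237, 0.2581]
tcp_rot: [[-0.998, -0.065, 0.005], [-0.065, 0.998, -0.002], [-0.005, -0.002, -1.0]]
ft_force: [-0.3, -0.2, -1.3]
opening: 0.222
```

```bash
python3 look.py g 240 100 400 345 290 140 350 210
```

```text
clock 8.15
position [0.6579, -0.1237, 0.2581]
ft_force [-0.3095, -0.2316, -1.2709]
moment [0.0561, -0.0274, -0.0175]
opening 0.2222
jaw deg 93.71976311513419 z [ 0.005 -0.002 -1.   ]
side scale 2.408
top scale 6.583
```

View pics/g.png

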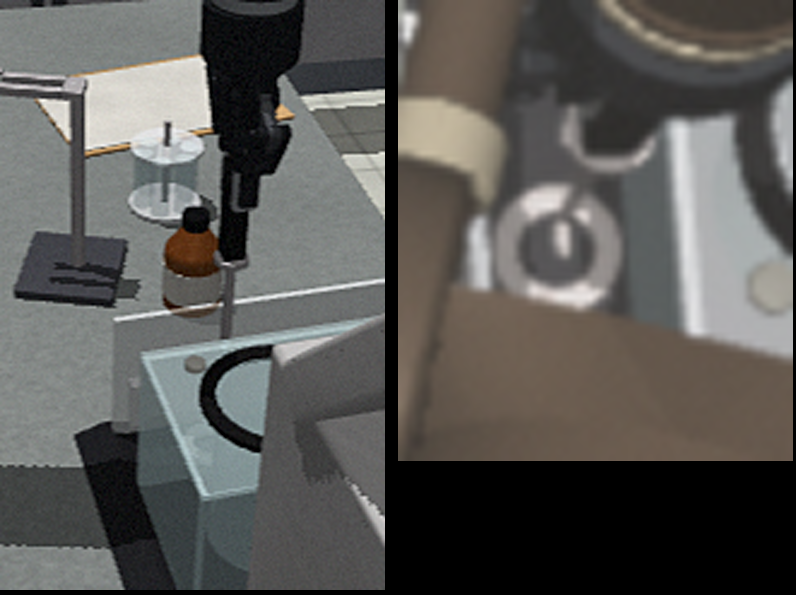

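play_rows --plan '[{"offset":[-0.02,-0.02,-0.2],"dr":[0,0,0],"hand":0},{"offset":[-0.02,-0.02,-0.45],"dr":[0,0,0],"hand":0},{"offset":[-0.02,-0.02,-0.65],"dr":[0,0,0],"hand":0},{"offset":[-0.02,-0.02,-0.75],"dr":[0,0,0],"hand":0},{"offset":[-0.02,-0.02,-0.75],"dr":[0,0,0],"hand":0},{"offset":[-0.02,-0.02,-0.75],"dr":[0,0,0],"hand":0}]'

```text
clock: 8.85
position: [0.6575, -0.1245, 0.2357]
tcp_rot: [[-0.998, -0.065, 0.005], [-0.065, 0.998, -0.002], [-0.005, -0.002, -1.0]]
ft_force: [0.2, 0.3, -0.5]
opening: 0.22
```

```bash
python3 look.py i 240 100 400 345 300 150 340 200
```

```text
clock 8.85
position [0.6575, -0.1245, 0.2357]
ft_force [0.2079, 0.2869, -0.5069]
moment [0.0165, -0.0093, 0.0162]
opening 0.2201
jaw deg 93.70822230221245 z [ 0.005 -0.002 -1.   ]
side scale 2.408
top scale 9.875
```

View pics/i.png

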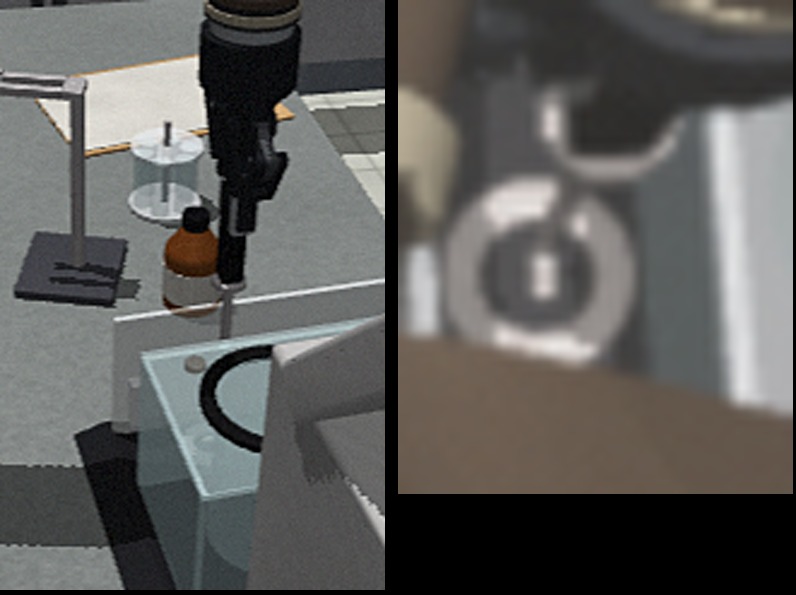

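play_rows --plan '[{"offset":[0,0,-0.03],"dr":[0,0,0],"hand":0},{"offset":[0,0,-0.06],"dr":[0,0,0],"hand":0},{"offset":[0,0,-0.1],"dr":[0,0,0],"hand":0},{"offset":[0,0,-0.13],"dr":[0,0,0],"hand":0},{"offset":[0,0,-0.13],"dr":[0,0,0],"hand":0}]'

```text
clock: 9.45
position: [0.6576, -0.1246, 0.232]
tcp_rot: [[-0.998, -0.065, 0.005], [-0.065, 0.998, -0.002], [-0.005, -0.002, -1.0]]
ft_force: [-0.3, -0.7, -2.0]
opening: 0.219
```

play_rows --plan '[{"offset":[0,0,-0.03],"dr":[0,0,0],"hand":0},{"offset":[0,0,-0.06],"dr":[0,0,0],"hand":0},{"offset":[0,0,-0.06],"dr":[0,0,0],"hand":0}]'

```text
clock: 9.75
position: [0.6574, -0.1245, 0.23]
tcp_rot: [[-0.998, -0.065, 0.005], [-0.065, 0.998, -0.002], [-0.005, -0.002, -1.0]]
ft_force: [-1.1, 0.1, -1.2]
opening: 0.223
```

play_rows --plan '[{"offset":[0,0,-0.03],"dr":[0,0,0],"hand":0},{"offset":[0,0,-0.03],"dr":[0,0,0],"hand":0}]'

```text
clock: 9.95
position: [0.6573, -0.1245, 0.2288]
tcp_rot: [[-0.998, -0.065, 0.005], [-0.065, 0.998, -0.002], [-0.005, -0.002, -1.0]]
ft_force: [0.5, -0.6, -0.8]
opening: 0.217
```

play_rows --plan '[{"offset":[0,0,-0.03],"dr":[0,0,0],"hand":0},{"offset":[0,0,-0.03],"dr":[0,0,0],"hand":0}]'

```text
clock: 10.15
position: [0.6572, -0.1245, 0.2278]
tcp_rot: [[-0.998, -0.065, 0.004], [-0.065, 0.998, -0.002], [-0.004, -0.002, -1.0]]
ft_force: [-0.4, -0.0, -1.3]
opening: 0.222
```

play_rows --plan '[{"offset":[0,0,-0.02],"dr":[0,0,0],"hand":0},{"offset":[0,0,-0.02],"dr":[0,0,0],"hand":0}]'

```text
clock: 10.35
position: [0.6574, -0.1245, 0.2276]
tcp_rot: [[-0.998, -0.065, 0.005], [-0.065, 0.998, -0.002], [-0.005, -0.002, -1.0]]
ft_force: [-0.1, 0.3, -0.5]
opening: 0.218
```

play_rows --plan '[{"offset":[0,0,-0.02],"dr":[0,0,0],"hand":0},{"offset":[0,0,-0.02],"dr":[0,0,0],"hand":0}]'

```text
clock: 10.55
position: [0.6576, -0.1245, 0.2275]
tcp_rot: [[-0.998, -0.065, 0.006], [-0.065, 0.998, -0.002], [-0.006, -0.002, -1.0]]
ft_force: [-0.3, 0.2, 1.3]
opening: 0.222
```

play_rows --plan '[{"offset":[0,0,-0.02],"dr":[0,0,0],"hand":0},{"offset":[0,0,-0.02],"dr":[0,0,0],"hand":0}]'

```text
clock: 10.75
position: [0.6579, -0.1245, 0.2275]
tcp_rot: [[-0.998, -0.065, 0.006], [-0.065, 0.998, -0.002], [-0.006, -0.002, -1.0]]
ft_force: [0.2, 0.6, 2.4]
opening: 0.221
```

play_rows --plan '[{"offset":[0,0,0.04],"dr":[0,0,0],"hand":0},{"offset":[-0.15,-0.01,0.04],"dr":[0,0,0],"hand":0},{"offset":[-0.3,-0.02,0.04],"dr":[0,0,0],"hand":0},{"offset":[-0.5,-0.03,0.04],"dr":[0,0,0],"hand":0},{"offset":[-0.7,-0.05,0.04],"dr":[0,0,0],"hand":0},{"offset":[-0.9,-0.06,0.04],"dr":[0,0,0],"hand":0},{"offset":[-1.1,-0.08,0.04],"dr":[0,0,0],"hand":0},{"offset":[-1.3,-0.09,0.04],"dr":[0,0,0],"hand":0},{"offset":[-1.3,-0.09,0.04],"dr":[0,0,0],"hand":0}]'

```text
clock: 11.65
position: [0.6178, -0.1272, 0.2287]
tcp_rot: [[-0.998, -0.064, 0.005], [-0.064, 0.998, -0.002], [-0.005, -0.002, -1.0]]
ft_force: [0.5, -0.0, -0.9]
opening: 0.22
```

```bash
python3 look.py j 250 200 350 345 290 140 340 220; python3 -c "
from h import *
o=observe();print(toch(o['position']))"
```

```text
clock 11.65
position [0.6178, -0.1272, 0.2287]
ft_force [0.465, -0.0079, -0.9029]
moment [0.0151, -0.0136, -0.0464]
opening 0.2196
jaw deg 93.6944574537941 z [ 0.005 -0.002 -1.   ]
side scale 3.95
top scale 7.375
[ 0.08867989 -0.00352922  0.22874637]
```

View pics/j.png

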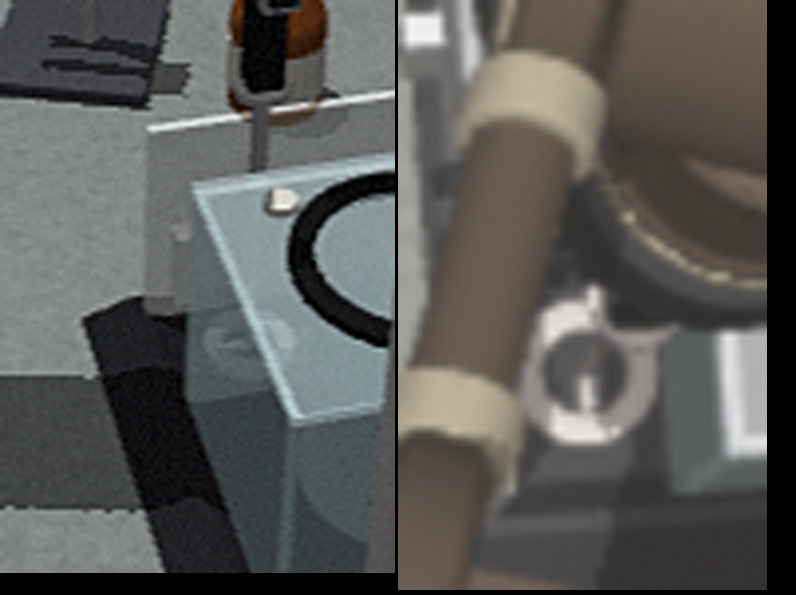

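```bash
cat > way.py <<'E'
from h import *
o=observe(); P=np.array(o['position']); 
W=[(.060,7.2,0),(.054,7.4,0),(.048,8,0),(.042,9.5,0),(.036,11,0),(.030,11.5,0),(.024,11.5,0),(.018,11.5,0),(.015,11.2,3),(.012,11,6),(.008,9.9,9),(.004,8.8,12),(0,7.5,13),(-.004,6.2,14),(-.008,5.2,13),(-.012,4.3,12),(-.016,3.5,9),(-.020,2.8,6),(-.024,2,3),(-.028,1.2,0),(-.036,1.2,0),(-.044,1.2,0),(-.051,1.2,0),(-.057,1.2,0)]
import sys
cur=toch(P)
for t,b,th in W:
    a=np.radians(th); bx=t+.015*np.cos(a); 
    tx=bx-(.2215*np.sin(a)-.0018*np.cos(a)); tz=b/1000+.2215*np.cos(a)+.0018*np.sin(a)
    w=tow([tx,-.0035 if t>0 else -.003,tz]); 
    print(t,b,th,'TCP',w.round(4),'units',((w-P)/.03).round(2),'dr',round(-th/8,2))
E
python3 way.py
```

```text
0.06 7.2 0 TCP [ 0.6068 -0.1281  0.2287] units [-0.4  -0.03 -0.  ] dr 0.0
0.054 7.4 0 TCP [ 0.6008 -0.1285  0.2289] units [-0.59 -0.04  0.01] dr 0.0
0.048 8 0 TCP [ 0.5948 -0.1289  0.2295] units [-0.79 -0.06  0.03] dr 0.0
0.042 9.5 0 TCP [ 0.5888 -0.1294  0.231 ] units [-0.99 -0.07  0.08] dr 0.0
0.036 11 0 TCP [ 0.5828 -0.1298  0.2325] units [-1.19 -0.09  0.13] dr 0.0
0.03 11.5 0 TCP [ 0.5768 -0.1302  0.233 ] units [-1.39 -0.1   0.14] dr 0.0
0.024 11.5 0 TCP [ 0.5708 -0.1307  0.233 ] units [-1.59 -0.11  0.14] dr 0.0
0.018 11.5 0 TCP [ 0.5649 -0.1311  0.233 ] units [-1.79 -0.13  0.14] dr 0.0
0.015 11.2 3 TCP [ 0.5503 -0.1321  0.2325] units [-2.28 -0.16  0.12] dr -0.38
0.012 11 6 TCP [ 0.5357 -0.1332  0.2315] units [-2.76 -0.2   0.09] dr -0.75
0.008 9.9 9 TCP [ 0.5201 -0.1343  0.229 ] units [-3.28 -0.24  0.01] dr -1.12
0.004 8.8 12 TCP [ 0.5046 -0.1354  0.2258] units [-3.8  -0.27 -0.1 ] dr -1.5
0 7.5 13 TCP [ 0.4967 -0.1355  0.2237] units [-4.06 -0.28 -0.17] dr -1.62
-0.004 6.2 14 TCP [ 0.4889 -0.1361  0.2216] units [-4.32 -0.29 -0.24] dr -1.75
-0.008 5.2 13 TCP [ 0.4888 -0.1361  0.2214] units [-4.33 -0.29 -0.24] dr -1.62
-0.012 4.3 12 TCP [ 0.4886 -0.1361  0.2213] units [-4.33 -0.29 -0.25] dr -1.5
-0.016 3.5 9 TCP [ 0.4961 -0.1355  0.2226] units [-4.08 -0.28 -0.21] dr -1.12
-0.02 2.8 6 TCP [ 0.5037 -0.135   0.2233] units [-3.83 -0.26 -0.18] dr -0.75
-0.024 2 3 TCP [ 0.5113 -0.1344  0.2233] units [-3.58 -0.24 -0.18] dr -0.38
-0.028 1.2 0 TCP [ 0.5189 -0.1339  0.2227] units [-3.32 -0.22 -0.2 ] dr 0.0
-0.036 1.2 0 TCP [ 0.511  -0.1345  0.2227] units [-3.59 -0.24 -0.2 ] dr 0.0
-0.044 1.2 0 TCP [ 0.503  -0.135   0.2227] units [-3.85 -0.26 -0.2 ] dr 0.0
-0.051 1.2 0 TCP [ 0.496  -0.1356  0.2227] units [-4.09 -0.28 -0.2 ] dr 0.0
-0.057 1.2 0 TCP [ 0.49   -0.136   0.2227] units [-4.29 -0.29 -0.2 ] dr 0.0
```

play_rows --plan '[{"offset":[-0.2,-0.02,0],"dr":[0,0,0],"hand":0},{"offset":[-0.4,-0.03,0],"dr":[0,0,0],"hand":0},{"offset":[-0.6,-0.04,0.01],"dr":[0,0,0],"hand":0},{"offset":[-0.8,-0.06,0.03],"dr":[0,0,0],"hand":0},{"offset":[-0.9,-0.07,0.05],"dr":[0,0,0],"hand":0},{"offset":[-1,-0.07,0.08],"dr":[0,0,0],"hand":0},{"offset":[-1.1,-0.08,0.11],"dr":[0,0,0],"hand":0},{"offset":[-1.2,-0.09,0.13],"dr":[0,0,0],"hand":0},{"offset":[-1.3,-0.09,0.14],"dr":[0,0,0],"hand":0},{"offset":[-1.3,-0.09,0.14],"dr":[0,0,0],"hand":0}]'

```text
clock: 12.75
position: [0.579, -0.1299, 0.2328]
tcp_rot: [[-0.998, -0.064, 0.005], [-0.064, 0.998, -0.002], [-0.005, -0.002, -1.0]]
ft_force: [0.5, -0.6, -0.6]
opening: 0.222
```

```bash
python3 look.py k 260 240 320 330 290 160 340 230; python3 way.py | tail -18
```

```text
clock 12.75
position [0.579, -0.1299, 0.2328]
ft_force [0.4751, -0.5681, -0.6499]
moment [0.0188, -0.2952, -0.0131]
opening 0.2222
jaw deg 93.69520714682147 z [ 0.005 -0.002 -1.   ]
side scale 6.556
top scale 7.9
0.024 11.5 0 TCP [ 0.5708 -0.1307  0.233 ] units [-0.28 -0.03  0.01] dr 0.0
0.018 11.5 0 TCP [ 0.5649 -0.1311  0.233 ] units [-0.48 -0.04  0.01] dr 0.0
0.015 11.2 3 TCP [ 0.5503 -0.1321  0.2325] units [-0.97 -0.08 -0.01] dr -0.38
0.012 11 6 TCP [ 0.5357 -0.1332  0.2315] units [-1.45 -0.11 -0.04] dr -0.75
0.008 9.9 9 TCP [ 0.5201 -0.1343  0.229 ] units [-1.97 -0.15 -0.13] dr -1.12
0.004 8.8 12 TCP [ 0.5046 -0.1354  0.2258] units [-2.49 -0.19 -0.23] dr -1.5
0 7.5 13 TCP [ 0.4967 -0.1355  0.2237] units [-2.75 -0.19 -0.3 ] dr -1.62
-0.004 6.2 14 TCP [ 0.4889 -0.1361  0.2216] units [-3.01 -0.21 -0.37] dr -1.75
-0.008 5.2 13 TCP [ 0.4888 -0.1361  0.2214] units [-3.02 -0.21 -0.38] dr -1.62
-0.012 4.3 12 TCP [ 0.4886 -0.1361  0.2213] units [-3.02 -0.21 -0.38] dr -1.5
-0.016 3.5 9 TCP [ 0.4961 -0.1355  0.2226] units [-2.77 -0.19 -0.34] dr -1.12
-0.02 2.8 6 TCP [ 0.5037 -0.135   0.2233] units [-2.52 -0.17 -0.32] dr -0.75
-0.024 2 3 TCP [ 0.5113 -0.1344  0.2233] units [-2.26 -0.15 -0.32] dr -0.38
-0.028 1.2 0 TCP [ 0.5189 -0.1339  0.2227] units [-2.01 -0.13 -0.34] dr 0.0
-0.036 1.2 0 TCP [ 0.511  -0.1345  0.2227] units [-2.28 -0.15 -0.34] dr 0.0
-0.044 1.2 0 TCP [ 0.503  -0.135   0.2227] units [-2.54 -0.17 -0.34] dr 0.0
-0.051 1.2 0 TCP [ 0.496  -0.1356  0.2227] units [-2.78 -0.19 -0.34] dr 0.0
-0.057 1.2 0 TCP [ 0.49   -0.136   0.2227] units [-2.98 -0.2  -0.34] dr 0.0
```

View pics/k.png

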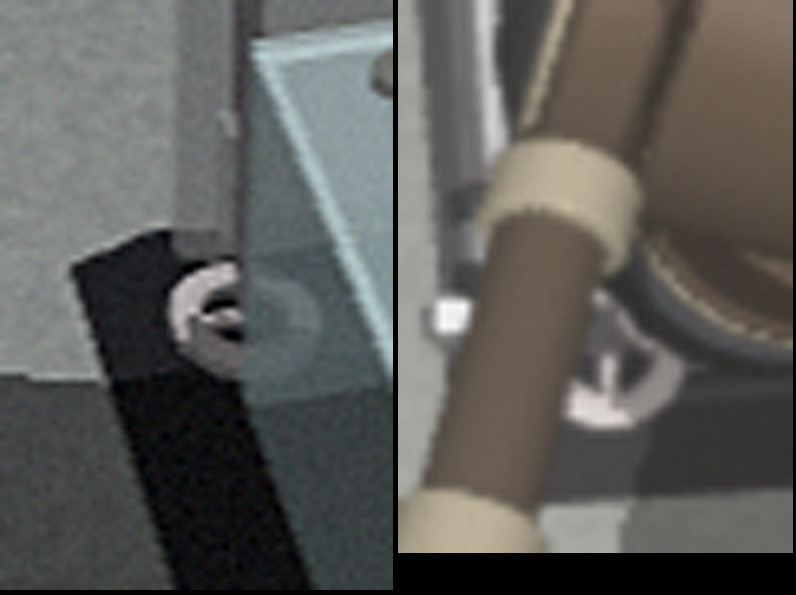

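play_rows --plan '[{"offset":[-0.15,-0.02,0.01],"dr":[0,0,0],"hand":0},{"offset":[-0.3,-0.03,0.01],"dr":[0,0,0],"hand":0},{"offset":[-0.48,-0.04,0.01],"dr":[0,0,0],"hand":0},{"offset":[-0.72,-0.06,0],"dr":[0.01,-0.19,0],"hand":0},{"offset":[-0.97,-0.08,-0.01],"dr":[0.03,-0.38,0],"hand":0},{"offset":[-1.2,-0.1,-0.02],"dr":[0.04,-0.57,0],"hand":0},{"offset":[-1.45,-0.11,-0.04],"dr":[0.05,-0.75,0],"hand":0},{"offset":[-1.45,-0.11,-0.04],"dr":[0.05,-0.75,0],"hand":0}]'

```text
clock: 13.65
position: [0.5329, -0.1329, 0.2306]
tcp_rot: [[-0.992, -0.064, 0.106], [-0.064, 0.998, 0.006], [-0.106, -0.001, -0.994]]
ft_force: [0.1, -0.7, -2.1]
opening: 0.221
```

```bash
python3 look.py l 250 250 310 340 290 160 340 230; python3 way.py | tail -14
```

```text
clock 13.65
position [0.5329, -0.1329, 0.2306]
ft_force [0.0938, -0.711, -2.0566]
moment [-0.0177, 0.0708, -0.0215]
opening 0.2214
jaw deg 93.65581866191971 z [ 0.106  0.006 -0.994]
side scale 6.556
top scale 7.9
0.008 9.9 9 TCP [ 0.5201 -0.1343  0.229 ] units [-0.5  -0.04 -0.08] dr -1.12
0.004 8.8 12 TCP [ 0.5046 -0.1354  0.2258] units [-1.01 -0.07 -0.19] dr -1.5
0 7.5 13 TCP [ 0.4967 -0.1355  0.2237] units [-1.28 -0.08 -0.26] dr -1.62
-0.004 6.2 14 TCP [ 0.4889 -0.1361  0.2216] units [-1.54 -0.1  -0.33] dr -1.75
-0.008 5.2 13 TCP [ 0.4888 -0.1361  0.2214] units [-1.54 -0.1  -0.33] dr -1.62
-0.012 4.3 12 TCP [ 0.4886 -0.1361  0.2213] units [-1.55 -0.1  -0.34] dr -1.5
-0.016 3.5 9 TCP [ 0.4961 -0.1355  0.2226] units [-1.3  -0.08 -0.3 ] dr -1.12
-0.02 2.8 6 TCP [ 0.5037 -0.135   0.2233] units [-1.04 -0.06 -0.27] dr -0.75
-0.024 2 3 TCP [ 0.5113 -0.1344  0.2233] units [-0.79 -0.04 -0.27] dr -0.38
-0.028 1.2 0 TCP [ 0.5189 -0.1339  0.2227] units [-0.54 -0.02 -0.29] dr 0.0
-0.036 1.2 0 TCP [ 0.511  -0.1345  0.2227] units [-0.8  -0.04 -0.29] dr 0.0
-0.044 1.2 0 TCP [ 0.503  -0.135   0.2227] units [-1.07 -0.06 -0.29] dr 0.0
-0.051 1.2 0 TCP [ 0.496  -0.1356  0.2227] units [-1.3  -0.08 -0.29] dr 0.0
-0.057 1.2 0 TCP [ 0.49   -0.136   0.2227] units [-1.5  -0.09 -0.29] dr 0.0
```

View pics/l.png

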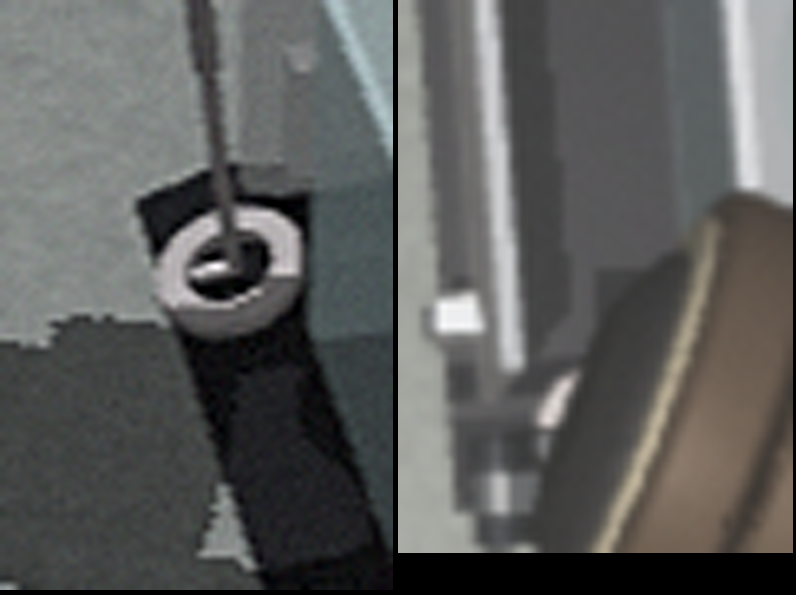

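play_rows --plan '[{"offset":[-0.25,-0.02,-0.04],"dr":[0.01,-0.19,0],"hand":0},{"offset":[-0.5,-0.04,-0.08],"dr":[0.02,-0.37,0],"hand":0},{"offset":[-0.75,-0.05,-0.13],"dr":[0.04,-0.56,0],"hand":0},{"offset":[-1.01,-0.07,-0.19],"dr":[0.05,-0.75,0],"hand":0},{"offset":[-1.28,-0.08,-0.26],"dr":[0.06,-0.87,0],"hand":0},{"offset":[-1.54,-0.1,-0.33],"dr":[0.07,-1,0],"hand":0},{"offset":[-1.54,-0.1,-0.33],"dr":[0.06,-0.87,0],"hand":0},{"offset":[-1.55,-0.1,-0.34],"dr":[0.05,-0.75,0],"hand":0},{"offset":[-1.55,-0.1,-0.34],"dr":[0.05,-0.75,0],"hand":0}]'

```text
clock: 14.65
position: [0.4893, -0.1364, 0.2216]
tcp_rot: [[-0.975, -0.064, 0.211], [-0.063, 0.998, 0.012], [-0.212, -0.002, -0.977]]
ft_force: [0.7, 0.1, -1.3]
opening: 0.222
```

```bash
python3 look.py m 240 250 300 340 290 160 340 230; python3 way.py | tail -9
```

```text
clock 14.65
position [0.4893, -0.1364, 0.2216]
ft_force [0.6697, 0.1242, -1.2875]
moment [0.0165, -0.2201, -0.0088]
opening 0.2222
jaw deg 93.69728977077158 z [ 0.211  0.012 -0.977]
side scale 6.556
top scale 7.9
-0.012 4.3 12 TCP [ 0.4886 -0.1361  0.2213] units [-0.01  0.    0.01] dr -1.5
-0.016 3.5 9 TCP [ 0.4961 -0.1355  0.2226] units [0.24 0.02 0.05] dr -1.12
-0.02 2.8 6 TCP [ 0.5037 -0.135   0.2233] units [0.49 0.04 0.07] dr -0.75
-0.024 2 3 TCP [ 0.5113 -0.1344  0.2233] units [0.75 0.06 0.07] dr -0.38
-0.028 1.2 0 TCP [ 0.5189 -0.1339  0.2227] units [1.   0.08 0.05] dr 0.0
-0.036 1.2 0 TCP [ 0.511  -0.1345  0.2227] units [0.74 0.06 0.05] dr 0.0
-0.044 1.2 0 TCP [ 0.503  -0.135   0.2227] units [0.47 0.04 0.05] dr 0.0
-0.051 1.2 0 TCP [ 0.496  -0.1356  0.2227] units [0.24 0.02 0.05] dr 0.0
-0.057 1.2 0 TCP [ 0.49   -0.136   0.2227] units [0.04 0.01 0.05] dr 0.0
```

View pics/m.png

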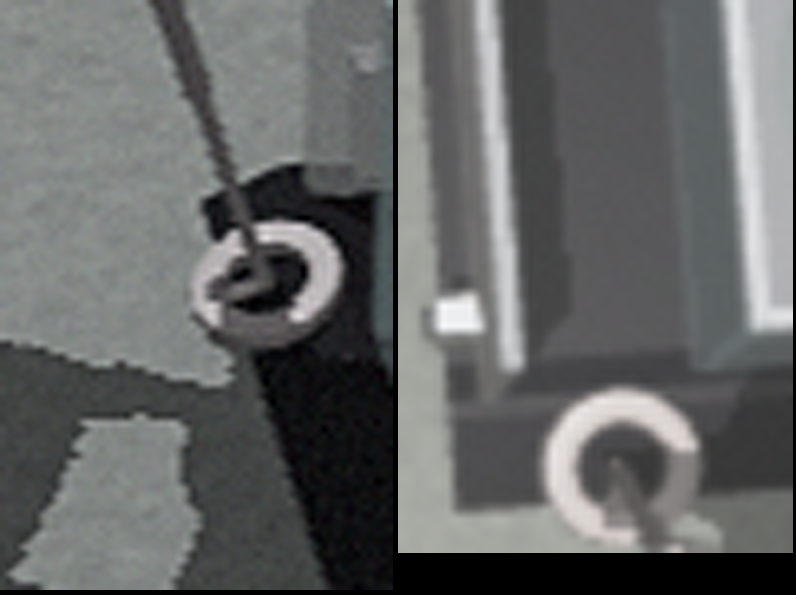

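play_rows --plan '[{"offset":[0.12,0.01,0.03],"dr":[-0.01,0.19,0],"hand":0},{"offset":[0.24,0.02,0.05],"dr":[-0.03,0.38,0],"hand":0},{"offset":[0.49,0.04,0.07],"dr":[-0.05,0.75,0],"hand":0},{"offset":[0.75,0.06,0.07],"dr":[-0.08,1.12,0],"hand":0},{"offset":[1,0.08,0.05],"dr":[-0.1,1.5,0],"hand":0},{"offset":[0.9,0.07,0.05],"dr":[-0.1,1.5,0],"hand":0},{"offset":[0.74,0.06,0.05],"dr":[-0.1,1.5,0],"hand":0},{"offset":[0.55,0.04,0.05],"dr":[-0.1,1.5,0],"hand":0},{"offset":[0.35,0.03,0.05],"dr":[-0.1,1.5,0],"hand":0},{"offset":[0.35,0.03,0.05],"dr":[-0.1,1.5,0],"hand":0}]'

```text
clock: 15.75
position: [0.4974, -0.1353, 0.2224]
tcp_rot: [[-0.998, -0.064, 0.002], [-0.064, 0.998, -0.001], [-0.001, -0.002, -1.0]]
ft_force: [0.6, -0.3, -0.9]
opening: 0.221
```

```bash
python3 look.py n 230 250 290 340 290 170 340 240; python3 way.py | tail -4
```

```text
clock 15.75
position [0.4974, -0.1353, 0.2224]
ft_force [0.6455, -0.2827, -0.8906]
moment [-0.0312, 0.0217, 0.0118]
opening 0.2205
jaw deg 93.67795224414012 z [ 0.002 -0.001 -1.   ]
side scale 6.556
top scale 7.9
-0.036 1.2 0 TCP [ 0.511  -0.1345  0.2227] units [ 0.41  0.03 -0.  ] dr 0.0
-0.044 1.2 0 TCP [ 0.503  -0.135   0.2227] units [ 0.15  0.01 -0.  ] dr 0.0
-0.051 1.2 0 TCP [ 0.496  -0.1356  0.2227] units [-0.09 -0.   -0.  ] dr 0.0
-0.057 1.2 0 TCP [ 0.49   -0.136   0.2227] units [-0.29 -0.02 -0.  ] dr 0.0
```

View pics/n.png

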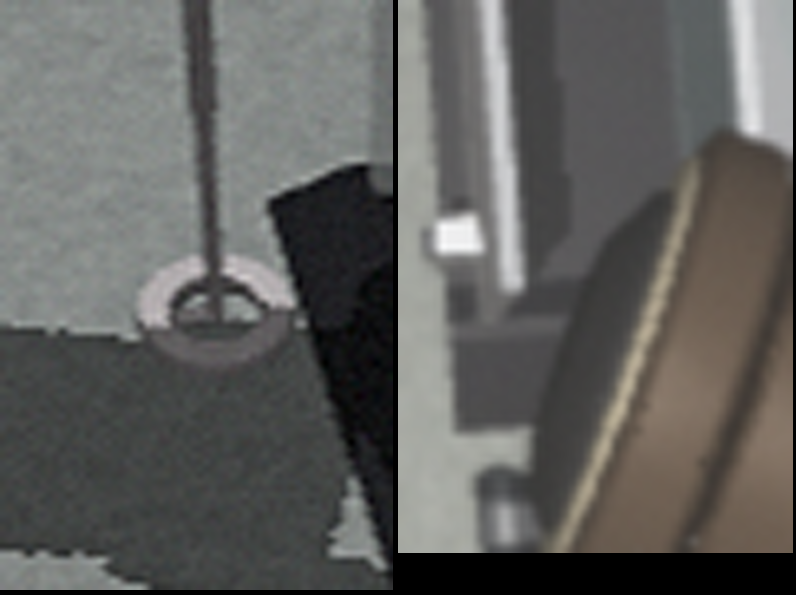

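play_rows --plan '[{"offset":[-0.15,-0.01,0],"dr":[0,0,0],"hand":0},{"offset":[-0.3,-0.02,0],"dr":[0,0,0],"hand":0},{"offset":[-0.4,-0.03,0],"dr":[0,0,0],"hand":0},{"offset":[-0.4,-0.03,0],"dr":[0,0,0],"hand":0}]'

```text
clock: 16.25
position: [0.4863, -0.1363, 0.2229]
tcp_rot: [[-0.998, -0.064, 0.003], [-0.064, 0.998, -0.002], [-0.003, -0.002, -1.0]]
ft_force: [-0.2, 0.4, -1.1]
opening: 0.221
```

```bash
python3 look.py o 230 250 290 340 290 170 340 240
python3 - <<'E'
from h import *
print([ (d['centre'],d['conf']) for d in spot_point('side','ring_centre')])
E
```

```text
clock 16.25
position [0.4863, -0.1363, 0.2229]
ft_force [-0.1958, 0.4459, -1.082]
moment [0.0303, -0.1302, -0.0098]
opening 0.2212
jaw deg 93.67371701551258 z [ 0.003 -0.002 -1.   ]
side scale 6.556
top scale 7.9
[([258.4, 294.4], 0.52)]
```

View pics/o.png

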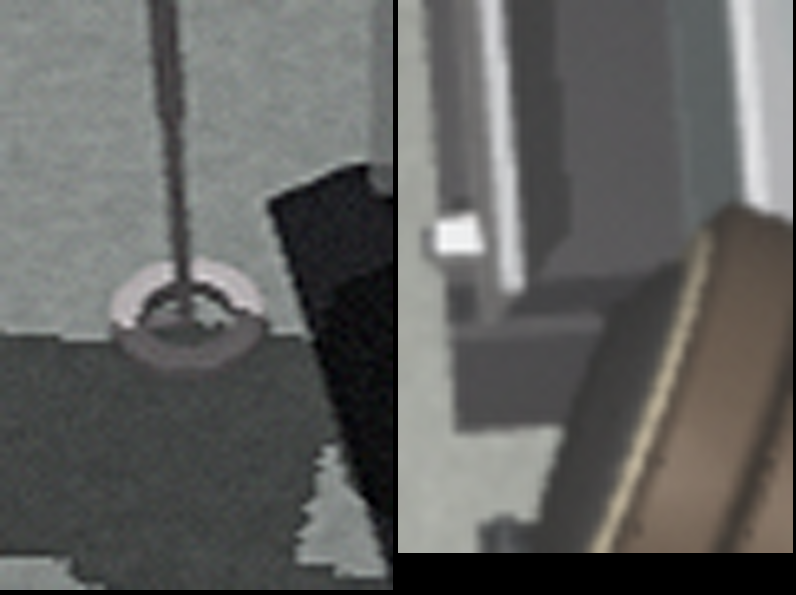

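play_rows --plan '[{"offset":[0.15,0.01,0],"dr":[0,0,0],"hand":0},{"offset":[0.17,0.01,0.2],"dr":[0,0,0],"hand":0},{"offset":[0.17,0.01,0.8],"dr":[0,0,0],"hand":0},{"offset":[0.17,0.01,1.6],"dr":[0,0,0],"hand":0},{"offset":[0,0.5,2.4],"dr":[0,0,-0.2],"hand":0},{"offset":[-0.5,1.5,2.7],"dr":[0,0,-0.6],"hand":0},{"offset":[-1,2.7,2.7],"dr":[0,0,-1],"hand":0},{"offset":[-1.4,3.9,2.7],"dr":[0,0,-1.4],"hand":0},{"offset":[-1.6,5.2,2.7],"dr":[0,0,-1.8],"hand":0},{"offset":[-1.6,6.5,2.7],"dr":[0,0,-2.2],"hand":0}]'

```text
clock: 17.4
position: [0.4377, 0.0599, 0.3044]
tcp_rot: [[-0.97, 0.243, 0.003], [0.243, 0.97, -0.003], [-0.003, -0.002, -1.0]]
ft_force: [0.5, 0.4, -2.6]
opening: 0.222
```

```bash
python3 look.py p 180 80 320 345 230 130 350 290
```

```text
clock 17.4
position [0.4377, 0.0599, 0.3044]
ft_force [0.459, 0.3878, -2.5815]
moment [0.0136, -0.0531, 0.025]
opening 0.2218
jaw deg 75.92214234690869 z [ 0.003 -0.003 -1.   ]
side scale 2.226
top scale 3.292
```

View pics/p.png

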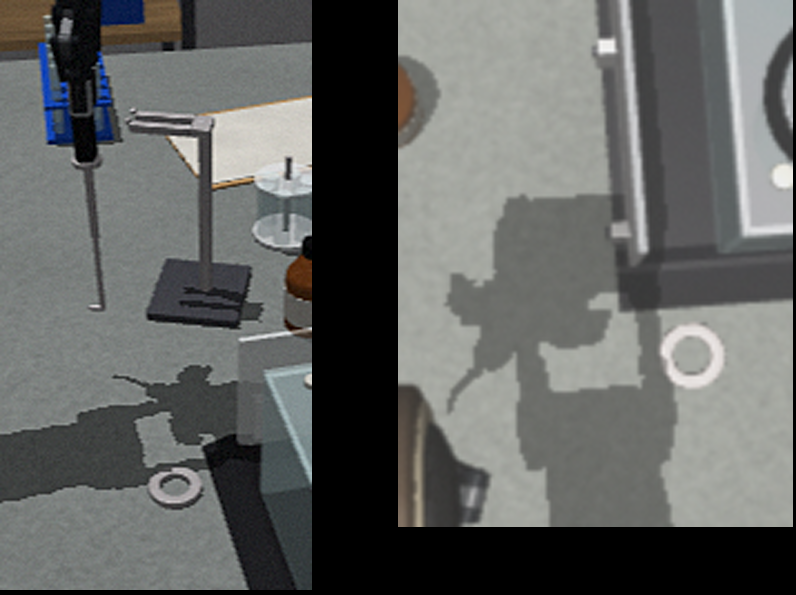

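play_rows --plan '[{"offset":[0,1.1,0],"dr":[0,0,-0.2],"hand":0},{"offset":[0,2.3,0],"dr":[0,0,-0.4],"hand":0},{"offset":[0,3.5,0],"dr":[0,0,-0.56],"hand":0},{"offset":[0,4.6,-0.1],"dr":[0,0,-0.56],"hand":0},{"offset":[0.1,5.3,-0.2],"dr":[0,0,-0.56],"hand":0},{"offset":[0.15,5.54,-0.2],"dr":[0,0,-0.56],"hand":0},{"offset":[0.15,5.54,-0.2],"dr":[0,0,-0.56],"hand":0},{"offset":[0.15,5.54,-0.2],"dr":[0,0,-0.56],"hand":0}]'

```text
clock: 18.3
position: [0.4428, 0.2278, 0.2985]
tcp_rot: [[-0.95, 0.311, 0.003], [0.311, 0.95, -0.001], [-0.003, -0.001, -1.0]]
ft_force: [-0.8, -0.5, -1.6]
opening: 0.221
```

```bash
python3 look.py q 180 100 280 230 130 180 230 280
```

```text
clock 18.3
position [0.4428, 0.2278, 0.2985]
ft_force [-0.838, -0.49, -1.5603]
moment [0.0081, 0.0177, -0.0024]
opening 0.2207
jaw deg 71.86422023871995 z [ 0.003 -0.001 -1.   ]
side scale 3.95
top scale 3.95
```

View pics/q.png

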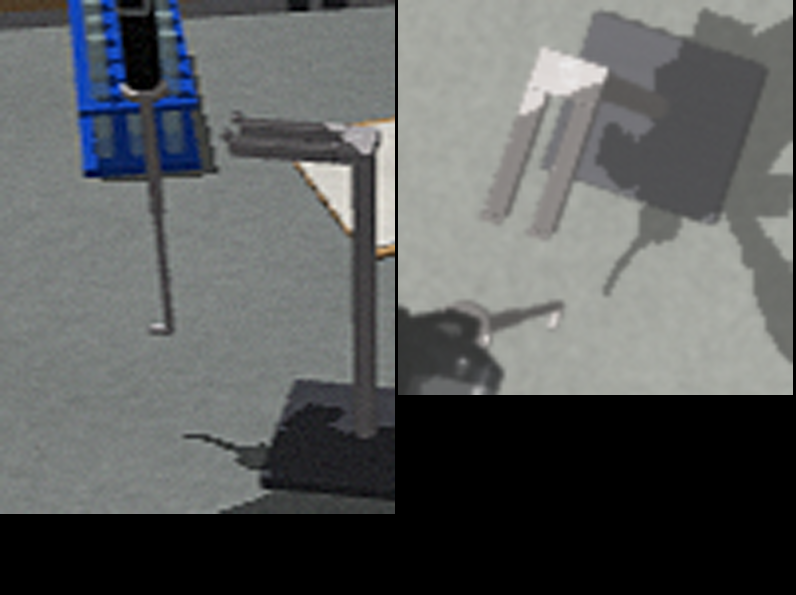

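play_rows --plan '[{"offset":[0.1,-0.09,-0.1],"dr":[0,0,-0.05],"hand":0},{"offset":[0.6,-0.26,-0.13],"dr":[0,0,-0.05],"hand":0},{"offset":[1.1,-0.43,-0.13],"dr":[0,0,-0.05],"hand":0},{"offset":[1.5,-0.56,-0.13],"dr":[0,0,-0.05],"hand":0},{"offset":[1.8,-0.66,-0.13],"dr":[0,0,-0.05],"hand":0},{"offset":[2.1,-0.76,-0.13],"dr":[0,0,-0.05],"hand":0},{"offset":[2.35,-0.85,-0.13],"dr":[0,0,-0.05],"hand":0},{"offset":[2.52,-0.9,-0.13],"dr":[0,0,-0.05],"hand":0},{"offset":[2.52,-0.9,-0.13],"dr":[0,0,-0.05],"hand":0},{"offset":[2.52,-0.9,-0.13],"dr":[0,0,-0.05],"hand":0}]'

```text
clock: 19.4
position: [0.5182, 0.2008, 0.2946]
tcp_rot: [[-0.948, 0.319, 0.002], [0.319, 0.948, -0.001], [-0.002, -0.0, -1.0]]
ft_force: [-0.3, 0.1, -1.5]
opening: 0.218
```

```bash
python3 look.py r 200 100 280 200 130 180 230 280
```

```text
clock 19.4
position [0.5182, 0.2008, 0.2946]
ft_force [-0.2735, 0.1494, -1.4582]
moment [0.0436, 0.0216, 0.0564]
opening 0.2181
jaw deg 71.41790333068433 z [ 0.002 -0.001 -1.   ]
side scale 4.938
top scale 3.95
```

View pics/r.png

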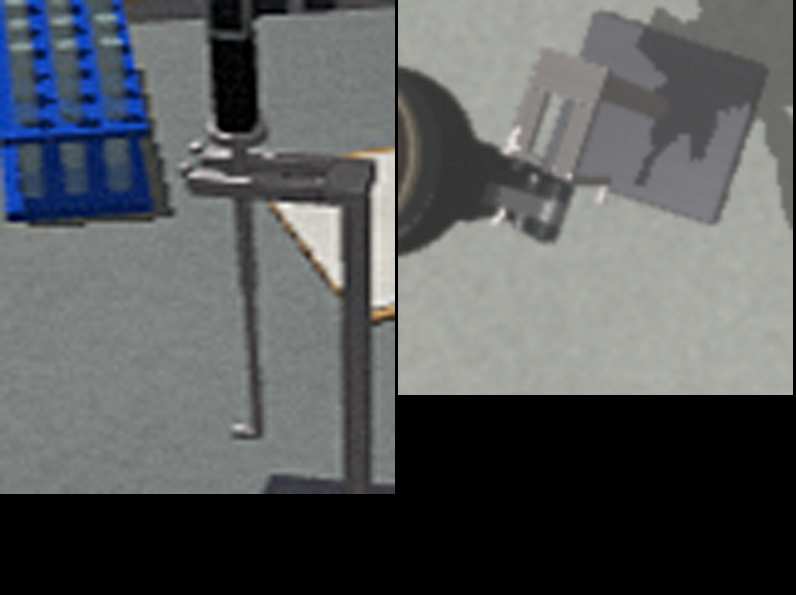

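play_rows --plan '[{"offset":[0,0,-0.15],"dr":[0,0,0],"hand":0},{"offset":[0,0,-0.3],"dr":[0,0,0],"hand":0},{"offset":[0,0,-0.42],"dr":[0,0,0],"hand":0},{"offset":[0,0,-0.48],"dr":[0,0,0],"hand":0},{"offset":[0,0,-0.48],"dr":[0,0,0],"hand":0}]'

```text
clock: 20.0
position: [0.5178, 0.2009, 0.28]
tcp_rot: [[-0.948, 0.318, 0.002], [0.318, 0.948, -0.001], [-0.002, -0.0, -1.0]]
ft_force: [-1.0, -0.8, -2.6]
opening: 0.219
```

play_rows --plan '[{"offset":[0,0,-0.03],"dr":[0,0,0],"hand":0},{"offset":[0,0,-0.03],"dr":[0,0,0],"hand":0}]'

```text
clock: 20.2
position: [0.5181, 0.2009, 0.2796]
tcp_rot: [[-0.948, 0.318, 0.003], [0.318, 0.948, -0.001], [-0.003, 0.0, -1.0]]
ft_force: [0.3, -0.0, 1.4]
opening: 0.218
```

play_rows --plan '[{"offset":[0,0,-0.01],"dr":[0,0,0],"hand":0.25},{"offset":[0,0,-0.01],"dr":[0,0,0],"hand":0.32},{"offset":[0,0,-0.01],"dr":[0,0,0],"hand":0.45},{"offset":[0,0,-0.01],"dr":[0,0,0],"hand":0.7},{"offset":[0,0,-0.01],"dr":[0,0,0],"hand":1},{"offset":[0,0,-0.01],"dr":[0,0,0],"hand":1},{"offset":[0,0,-0.01],"dr":[0,0,0],"hand":1},{"offset":[0,0,-0.01],"dr":[0,0,0],"hand":1}]'

```text
clock: 21.0
position: [0.5181, 0.2009, 0.2793]
tcp_rot: [[-0.948, 0.318, 0.003], [0.318, 0.948, -0.001], [-0.003, 0.0, -1.0]]
ft_force: [0.2, -0.2, 0.3]
opening: 1.003
```

```bash
python3 look.py s 200 50 280 200 130 180 230 280
```

```text
clock 21.0
position [0.5181, 0.2009, 0.2793]
ft_force [0.1854, -0.2149, 0.3162]
moment [-0.0004, -0.0352, -0.0074]
opening 1.0032
jaw deg 71.44037956037162 z [ 0.003 -0.001 -1.   ]
side scale 3.933
top scale 3.95
```

View pics/s.png

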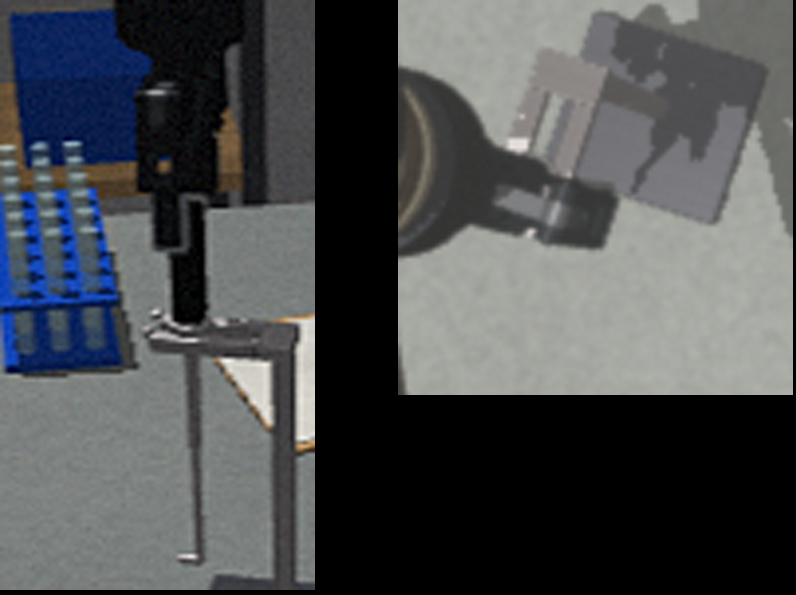

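play_rows --plan '[{"offset":[0,0,0.4],"dr":[0,0,0],"hand":1},{"offset":[0,0,1],"dr":[0,0,0],"hand":1},{"offset":[0,0,2],"dr":[0,0,0],"hand":1},{"offset":[0,0,3],"dr":[0,0,0],"hand":1},{"offset":[0,0,3.8],"dr":[0,0,0],"hand":1},{"offset":[-1.2,1,3.8],"dr":[0,0,0],"hand":1},{"offset":[-2.4,2,3.8],"dr":[0,0,0],"hand":1},{"offset":[-3.6,3,3.8],"dr":[0,0,0],"hand":1},{"offset":[-4.5,4,3.8],"dr":[0,0,0],"hand":1},{"offset":[-4.5,4,3.8],"dr":[0,0,0],"hand":1}]'

```text
clock: 22.1
position: [0.38, 0.324, 0.3948]
tcp_rot: [[-0.95, 0.313, 0.003], [0.313, 0.95, 0.002], [-0.002, 0.003, -1.0]]
ft_force: [0.7, -0.5, -0.5]
opening: 1.001
```

play_rows --plan '[{"offset":[0,0,0],"dr":[0,0,0],"hand":1},{"offset":[0,0,0],"dr":[0,0,0],"hand":1},{"offset":[0,0,0],"dr":[0,0,0],"hand":1}]'

```text
clock: 22.4
position: [0.3809, 0.3233, 0.3951]
tcp_rot: [[-0.949, 0.314, 0.003], [0.314, 0.949, 0.002], [-0.003, 0.003, -1.0]]
ft_force: [-0.4, 0.1, -0.1]
opening: 1.002
```

```bash
python3 look.py t 190 80 350 345 130 130 350 260
python3 - <<'E'
from h import *
for c in ['top','side']:
  for d in spot_point(c,'ring_centre')[:2]: X=atz(c,d['centre'],.004);print(c,d['centre'],d['conf'],toch(X))
  for l in ['amber_bottle','dose_cup','basket_rack','hook_grip','hook_stem']: print(c,l,[(np.round(d['centre'],1),round(d['conf'],2)) for d in spot_point(c,l)[:1]])
E
```

```text
clock 22.4
position [0.3809, 0.3233, 0.3951]
ft_force [-0.3638, 0.0878, -0.0693]
moment [0.0113, 0.0143, -0.0335]
opening 1.0016
jaw deg 71.68664528831115 z [ 0.003  0.002 -1.   ]
side scale 2.226
top scale 1.795
top amber_bottle []
top dose_cup [(array([383.2, 271.1]), 0.7)]
top basket_rack [(array([148.3, 155. ]), 0.89)]
top hook_grip [(array([158. , 222.6]), 0.85)]
top hook_stem [(array([159.5, 227.6]), 0.56)]
side [259.5, 296.7] 0.72 [-0.03292142  0.00100772  0.004     ]
side [275.0, 293.8] 0.59 [0.0019144  0.00157549 0.004     ]
side amber_bottle [(array([319.1, 224.3]), 0.79)]
side dose_cup [(array([229., 372.]), 0.94)]
side basket_rack [(array([307.3, 181.4]), 0.56)]
side hook_grip [(array([243.6, 115.1]), 0.89)]
side hook_stem [(array([250. , 133.2]), 0.94)]
```

View pics/t.png

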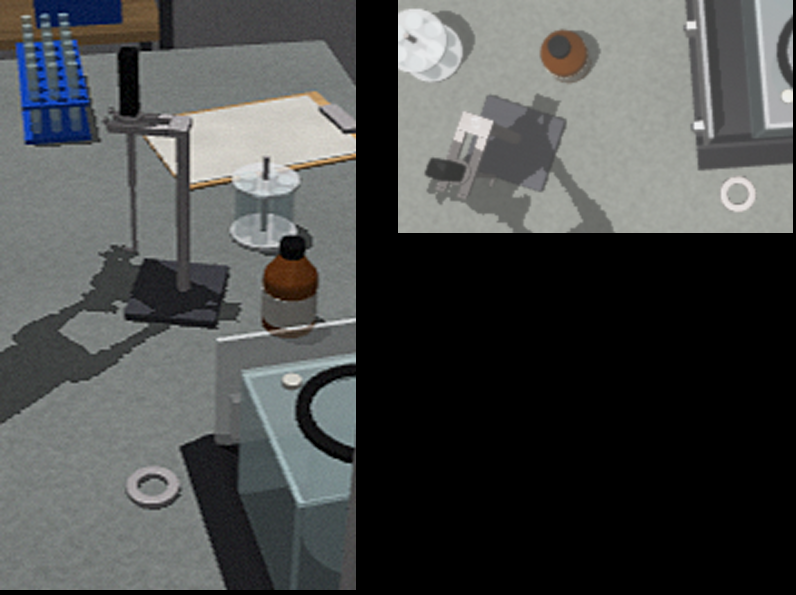

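```bash
python3 -c "
from cell import *
print(close_job())"
```

```text
the job is handed in; nothing more can be done
None
```

The ring now lies flat on the bench just in front of the channel's mouth, clear of the tester, and the hook is back in its stand. I handed the job in at about 22.5 s on the clock, against the 67 s limit.

- **Drawing the ring:** I lowered the toe into the ring's bore and felt for the floor in steps of 0.6 to 1 mm. Contact read about 2 N. I then drew the ring along about 1 mm above the floor, tilting the hook up to about 14° so the toe stayed in the bore down the sill's front slope.
- **Hanging the hook:** I set it down in the same place I took it from, opened the fingers and backed the arm away. It looks as it did at the start.
- **Last checks:** The final pictures show the ring flat with a visible gap to the tester. The bottle, cup and rack stand where they did, and nothing is touching the robot. None of my force readings was above about 3 N.
- **What disagreed:**
  - At the end the top-camera network reported neither the ring nor the bottle, though both show plainly in its picture.
  - The side network gave the ring's centre about 33 mm in front of the mouth; I had worked out about 46 mm from the arm's position. Either way it is clear, since the ring's radius is 26 mm. Its second, less certain guess put the ring at the mouth, which the pictures rule out.
  - The networks' readings for the bystanders moved by up to 7 pixels, which I took as their error because the pictures show no change.

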